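# Check the incubator doors and load the free one

### The arm

A 6-joint arm with a two-finger parallel gripper is mounted at the origin on the work surface. World frame = base frame: x ahead of the robot, y to its left, z up, the work surface at z = 0. Lengths are in mm, angles in rad, forces in N, time in s.
With the tool pointing down it reaches from about 350 to 975 mm from the base axis. Payload 17.4 kg.
Tool frame: the origin (TCP) lies on the centre line of the jaws, within the pads' length; the fingertips stand 19 mm ahead of it and the grasp point (between the pads) is the TCP; z points along the fingers, y is the line along which they close (so a half turn about z gives the same grasp; the last joint's range is limited). The gripper opens to 85 mm and grips with 20 to 120 N. Pads are 22 mm wide; open, the fingers measure 114 mm over their backs; the gripper's body (76 mm by 85 mm) begins 54 mm behind the grasp point. The pads swing forward as they close: fully open they stand 13 mm farther back than shut.
Start: joints at [-1.304, 0.116, 1.442, -0, 1.584, -0.038], TCP at [202.56, -643.896, 250.303] pointing down, gripper open.
Joint ranges: [-2.83, 2.83], [-0.83, 2.19], [0.07, 2.5], [-1.14, 4.28], [0.01, 3], [-2.97, 2.97]. Speed limits (rad/s): [1.89, 1.89, 2.22, 3.14, 3.14, 3.14].

### API

Orientations are given as a unit quaternion [x, y, z, w].
In Python, from workcell import bot gives the robot as it stands. The module is installed in compiled form; this text tells all that it offers.
- The arm moves only by the tool drive_tool, never from a script. Its argument "moves" is a list of rows, each an object of numbers: "x", "y", "z": the shift along the tool's x, y, z in mm; "wx", "wy", "wz": the turn, a rotation vector about the tool's x, y, z in degrees. In form: [{"x": .., "y": .., "z": .., "wx": .., "wy": .., "wz": ..}, ...]. A call has 1 to 5 rows; each row is the pose to reach, as a shift and turn from the pose commanded when the call began, along the tool's axes at that moment; what a row does not reach only later rows make up. A row lasts 1/12 s, in which the tool goes at most 41.7 mm and 7.16 degrees, less where a joint would pass 70% of its speed; a pose out of reach is approached as far as the arm can. A call with a gripper value outside its range is refused whole. "jaw" is the gripper's target within -1 to 1 (shut at 1, half-way at 0, fully open at -1), set as the call begins (left out, the last holds). The fingers move at their own pace and stop on an object; "newtons" is the grip in N (left out, the last holds). Time passes only in rows, so rows that repeat a pose let the fingers close. It gives the time, the measured TCP pose, the force, the opening and the grip force at its end, in the units of the state.
- bot.get_state(): the state, without advancing time (a new reading comes with each control period).
- bot.camera(name): name is "scene" or "side" or "wrist"; returns a dict with "frame" (480x640x3 uint8, red, green, blue), "depth" (480x640 float32, mm along the optical axis (not along the pixel's ray), 0 where there is no reading), "K" (3x3 intrinsics, pixels), "R" (3x3) and "t" (3): a world point X has camera coordinates R X + t; the wrist camera has in their place "tool_from_camera" (4x4, takes a point from camera to tool coordinates, whose origin is the TCP and whose axes are the flange's). Camera axes: x right, y down, z forward; pixel columns grow to the right and rows downward; lengths in mm; the calibration is good to about 2 mm. A picture is of the moment at which its call begins: read the wrist's pose just before it.
- bot.job_done(): hands the job in; it is judged then, once.
The state is a dict: "clock": time; "joint_pos": joint angles; "joint_vel": joint speeds; "effort": joint torques, N m; "tool_pos": TCP position; "ee_rot": TCP orientation; "force": force on the tool from outside, world axes, zero at the start; "wrist_torque": the same for the moment, N m; "opening": opening from 0.0 (shut) to 1.0 (fully open); "grip_force": force on a finger pad.
Only numpy, scipy, OpenCV 4.12 (cv2) and the standard library are available. Lean on these libraries where they do the work, as an engineer would, in place of code of your own. Each camera call takes 0.05 s, during which the arm holds its last target. There are 200 camera calls.

### The job

One of the two bench incubators has a binding door hinge: first swing both doors down, each as far as it goes without forcing, and leave them there together, to find the one that opens fully. Stand every specimen jar upright in the tray, one to a corner pocket, and slide the loaded tray fully home through that open door. Finish with both doors shut; move the doors gently, never letting them drop or slam, and leave the other things on the bench where they are.

Things in the scene. Friction and masses are not known exactly. Their poses are not given: they have to be found in the camera images.
- incubator_1: One of two identical white bench incubators, fixed side by side on a dark slab, 220 mm apart, either one left. 180 deep (x), 184 wide (y); origin: centre of underside, 15 mm above the bench; z up, front faces -x. Chamber open in front: 164 wide, 66 high, 130 deep; floor 35 mm above the origin, mouth at x = -90, back wall at x = +40. Roof top at 107 mm; control block behind x = +40 is 130 high.
- mouth_1 (a point): Incubator 1: middle of the front edge of the chamber floor. It is also the middle of the door's hinge line, which runs along the incubator's y. Axes as the incubator's.
- door_1 (a joint): Drop-down door of incubator 1, hinged at its bottom: 0 = upright, shut; 1.571 = lowered to its stop, level, inner face flush with the chamber floor. 180 wide, 80 high, 12 thick. Stays where left; starts at 0 to 0.3. One of the two doors swings freely (about 2 N at the bar) to its stop; the other is stiffer (5 N) and binds solid at about 0.95. Looks do not show which; either may be left or right.
- bar_1 (a point): Middle of door 1's handle, a round steel bar 12 mm thick, 124 long, parallel to the hinge, held beyond the door's top edge (32 mm free gap) by 8 mm arms 56 mm either side of the middle. 118 mm from the hinge along the door, 6 mm outside its inner face: 153 mm above the incubator's origin when shut, 29 mm when lowered. Turns with the door.
- incubator_2: One of two identical white bench incubators, fixed side by side on a dark slab, 220 mm apart, either one left. 180 deep (x), 184 wide (y); origin: centre of underside, 15 mm above the bench; z up, front faces -x. Chamber open in front: 164 wide, 66 high, 130 deep; floor 35 mm above the origin, mouth at x = -90, back wall at x = +40. Roof top at 107 mm; control block behind x = +40 is 130 high.
- mouth_2 (a point): Incubator 2: middle of the front edge of the chamber floor. It is also the middle of the door's hinge line, which runs along the incubator's y. Axes as the incubator's.
- door_2 (a joint): Drop-down door of incubator 2, hinged at its bottom: 0 = upright, shut; 1.571 = lowered to its stop, level, inner face flush with the chamber floor. 180 wide, 80 high, 12 thick. Stays where left; starts at 0 to 0.3. One of the two doors swings freely (about 2 N at the bar) to its stop; the other is stiffer (5 N) and binds solid at about 0.95. Looks do not show which; either may be left or right.
- bar_2 (a point): Middle of door 2's handle, a round steel bar 12 mm thick, 124 long, parallel to the hinge, held beyond the door's top edge (32 mm free gap) by 8 mm arms 56 mm either side of the middle. 118 mm from the hinge along the door, 6 mm outside its inner face: 153 mm above the incubator's origin when shut, 29 mm when lowered. Turns with the door.
- tray: Loose aluminium tray, 116 (x) x 152 (y) mm, 0.3 kg; origin: centre of underside. 3 mm floor, walls 24 high, but each 152 mm side rises in the middle to a push tab 54 high, 36 wide. Inner walls at x = 0 and y = +-22 make four corner pockets (53 x 49), centres x = +-29, y = +-48. Handle: upright plate in the centre, 10 thick (x), 34 wide (y), top at 59. Either tab may lead into the chamber.
- jar_1: Squat capped specimen jar, amber glass with a thick heavy bottom, white cap, 38 mm diameter, 54 mm high, about 80 g; origin: centre of its underside. All jars are alike. May be absent (None): two to four of them are there.
- jar_2: Squat capped specimen jar, amber glass with a thick heavy bottom, white cap, 38 mm diameter, 54 mm high, about 80 g; origin: centre of its underside. All jars are alike. May be absent (None): two to four of them are there.
- jar_3: Squat capped specimen jar, amber glass with a thick heavy bottom, white cap, 38 mm diameter, 54 mm high, about 80 g; origin: centre of its underside. All jars are alike. May be absent (None): two to four of them are there.
- jar_4: Squat capped specimen jar, amber glass with a thick heavy bottom, white cap, 38 mm diameter, 54 mm high, about 80 g; origin: centre of its underside. All jars are alike. May be absent (None): two to four of them are there.
- reagent_bottle: Bystander: glass reagent bottle, 72 mm diameter, 150 mm high, origin under its centre.
- beaker: Bystander: glass beaker, 80 mm diameter, 90 mm high, origin under its centre.
- tip_box: Bystander: grey pipette tip box 85 x 120 x 50 mm, origin under its centre.
- forceps: Bystander: steel forceps lying on the bench, 130 mm long (x), origin under the middle.
- timer: Bystander: flat white bench timer 60 x 70 x 18 mm, origin under its centre.
- dish: Bystander: closed glass dish, 90 mm diameter, 14 mm high, origin under its centre.
Not all that is in view belongs to the job. What is shaped like the jar_2 but black is not meant. What is shaped like the jar_4 but purple is not meant.

How it is judged (in metres and radians):
On the way, in this order (a step that is already met when the one before it is completed fails the run):
1. both doors are swung down at the same time, the good one fully, the other up to where it binds (value of joint each of door_1, door_2 above 0.75 rad and value of joint any of door_1, door_2 above 1.45 rad), for 0.2 s.
2. the tray, with every jar upright in a pocket, is home in an incubator whose door is still fully down (x of jar_1 in the frame of tray between -0.055 and 0.055 m and z of jar_1 in the frame of tray between 0 and 0.01 m and (y of jar_1 in the frame of tray between 0.028 and 0.074 m or y of jar_1 in the frame of tray between -0.074 and -0.028 m) and angle between each of jar_1, jar_2, jar_3, jar_4's own z axis and vertical below 0.15 rad and x of jar_2 in the frame of tray between -0.055 and 0.055 m and z of jar_2 in the frame of tray between 0 and 0.01 m and (y of jar_2 in the frame of tray between 0.028 and 0.074 m or y of jar_2 in the frame of tray between -0.074 and -0.028 m) and x of jar_3 in the frame of tray between -0.055 and 0.055 m and z of jar_3 in the frame of tray between 0 and 0.01 m and (y of jar_3 in the frame of tray between 0.028 and 0.074 m or y of jar_3 in the frame of tray between -0.074 and -0.028 m) and x of jar_4 in the frame of tray between -0.055 and 0.055 m and z of jar_4 in the frame of tray between 0 and 0.01 m and (y of jar_4 in the frame of tray between 0.028 and 0.074 m or y of jar_4 in the frame of tray between -0.074 and -0.028 m) and ((x of tray in the frame of incubator_1 between -0.034 and -0.01 m and y of tray in the frame of incubator_1 between -0.02 and 0.02 m and z of tray in the frame of incubator_1 between 0.03 and 0.042 m and value of joint door_1 above 1.2 rad) or (x of tray in the frame of incubator_2 between -0.034 and -0.01 m and y of tray in the frame of incubator_2 between -0.02 and 0.02 m and z of tray in the frame of incubator_2 between 0.03 and 0.042 m and value of joint door_2 above 1.2 rad))), for 0.2 s.
At the end, for the whole second after the job is handed in: The tray rests fully inside an incubator, its front no more than 2 mm proud of the mouth, with every jar present upright (within 0.15 rad) on the floor of a corner pocket; both doors are shut to within 0.08 rad; all is at rest (x of jar_1 in the frame of tray between -0.055 and 0.055 m and z of jar_1 in the frame of tray between 0 and 0.01 m and (y of jar_1 in the frame of tray between 0.028 and 0.074 m or y of jar_1 in the frame of tray between -0.074 and -0.028 m) and angle between each of jar_1, jar_2, jar_3, jar_4's own z axis and vertical below 0.15 rad and x of jar_2 in the frame of tray between -0.055 and 0.055 m and z of jar_2 in the frame of tray between 0 and 0.01 m and (y of jar_2 in the frame of tray between 0.028 and 0.074 m or y of jar_2 in the frame of tray between -0.074 and -0.028 m) and x of jar_3 in the frame of tray between -0.055 and 0.055 m and z of jar_3 in the frame of tray between 0 and 0.01 m and (y of jar_3 in the frame of tray between 0.028 and 0.074 m or y of jar_3 in the frame of tray between -0.074 and -0.028 m) and x of jar_4 in the frame of tray between -0.055 and 0.055 m and z of jar_4 in the frame of tray between 0 and 0.01 m and (y of jar_4 in the frame of tray between 0.028 and 0.074 m or y of jar_4 in the frame of tray between -0.074 and -0.028 m) and linear speed of each of tray, jar_1, jar_2, jar_3, jar_4 below 0.02 m/s and ((x of tray in the frame of incubator_1 between -0.034 and -0.01 m and y of tray in the frame of incubator_1 between -0.02 and 0.02 m and z of tray in the frame of incubator_1 between 0.03 and 0.042 m) or (x of tray in the frame of incubator_2 between -0.034 and -0.01 m and y of tray in the frame of incubator_2 between -0.02 and 0.02 m and z of tray in the frame of incubator_2 between 0.03 and 0.042 m)) and value of joint each of door_1, door_2 below 0.08 rad); the robot touches nothing.
It fails at once if a door is slammed or dropped (faster than 3 rad/s) (velocity of joint any of door_1, door_2 above 3 rad/s or velocity of joint any of door_1, door_2 below -3 rad/s).
It fails at once if a bystander is moved more than 40 mm (distance of any of reagent_bottle, beaker, tip_box, forceps, timer, dish from where it was at the start of the episode above 0.04 m).
Of jar_1, jar_2, jar_3, jar_4 only 2 to 4 are there at a start; the rules pass over those that are not, and their reading is None.
At some moment in a run one of jar_1, jar_2, jar_3, jar_4 may be knocked a few centimetres aside while the robot is not near it.
It also fails if it takes over 210 s, if anything falls off the work surface, if the arm or the gripper's body presses on something with over 40 N, if the wrist force passes 120 N, or if a joint passes its speed limit or range.

## Working session

There is one attempt and no reset: what is moved stays moved. The work goes in short steps, Python scripts to look and compute and a tool call to move; the robot and the scene stay as the last step left them, time stands still between calls to the robot, and variables do not carry over. Pictures are saved under pics/ and viewed, at most 14 in all, crops included, and the job is handed in when it is done.

Besides the shell and the picture viewer there is one more tool, called after "Emit:" by a JSON object that holds its "fn" and its "kwargs". drive_tool: Moves the arm, as the interface text tells. Its arguments: {"type":"object","properties":{"moves":{"type":"array","items":{"type":"object","properties":{"x":{"type":"number"},"y":{"type":"number"},"z":{"type":"number"},"wx":{"type":"number"},"wy":{"type":"number"},"wz":{"type":"number"}}}},"jaw":{"type":"number"},"newtons":{"type":"number"}},"required":["moves"]}

```bash
mkdir -p pics
cat > h.py <<'E'
import numpy as np, cv2
from scipy.spatial.transform import Rotation as Ro
from workcell import bot
def cloud(name):
    s=bot.get_state(); c=bot.camera(name)
    d=c["depth"].astype(float); v,u=np.mgrid[0:480,0:640]
    K=c["K"]; P=np.stack([(u-K[0,2])/K[0,0]*d,(v-K[1,2])/K[1,1]*d,d],-1)
    if name=="wrist":
        T=np.array(c["tool_from_camera"]); P=P@T[:3,:3].T+T[:3,3]
        P=P@Ro.from_quat(s["ee_rot"]).as_matrix().T+np.array(s["tool_pos"])
    else:
        P=(P-np.array(c["t"]))@np.array(c["R"])
    P[d==0]=np.nan
    return c["frame"],P
def save(n,f): cv2.imwrite(f"pics/{n}.png",cv2.cvtColor(f,cv2.COLOR_RGB2BGR))
E
python3 - <<'E'
from h import *
print(bot.get_state())
for n in("scene","side"):
    f,P=cloud(n); save(n,f); np.save(n+".npy",P); c=bot.camera(n); print(n,c["K"],-np.array(c["R"]).T@np.array(c["t"]))
E
```

```text
{'clock': 0.0, 'joint_pos': array([-1.30379583e+00,  1.16451342e-01,  1.44224837e+00,  6.51485591e-06,
        1.58393269e+00, -3.78197725e-02]), 'joint_vel': array([ 0.00197656, -0.0005765 , -0.00122424, -0.00013299, -0.00157803,
       -0.0009574 ]), 'effort': array([-3.60356549e-03, -7.32000804e+01, -6.32479191e+01, -3.82323542e-04,
        6.54063304e-03,  8.15553875e-06]), 'tool_pos': array([ 202.52341884, -643.74600642,  249.59599548]), 'ee_rot': array([ 9.88407901e-01,  1.51820789e-01, -5.62065636e-05, -5.16837881e-04]), 'force': array([ 0.12127368,  0.82019093, -0.10040184]), 'wrist_torque': array([ 0.04168613, -0.01209762,  0.03656361]), 'grip_force': 0.0, 'opening': 1.0022978371909121}
scene [[437.4432793    0.         315.79817894]
 [  0.         437.4432793  237.81250237]
 [  0.           0.           1.        ]] [1119.65565724  780.56484413  840.98173916]
side [[510.71633348   0.         322.02863072]
 [  0.         510.71633348 233.66418197]
 [  0.           0.           1.        ]] [ 111.12026788 -732.48913774  931.21212367]
```

View pics/scene.png

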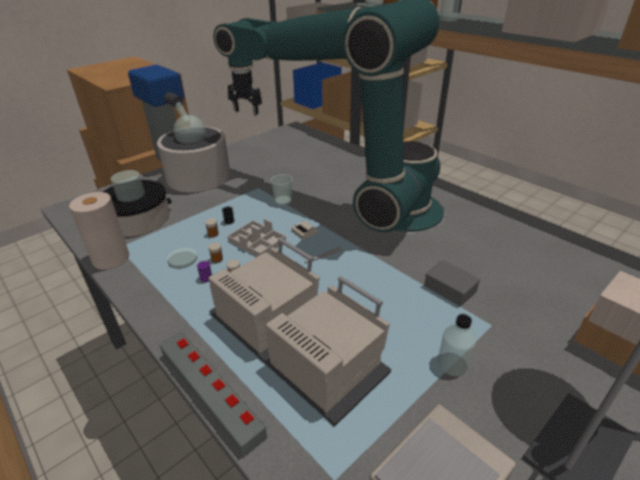

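View pics/side.png

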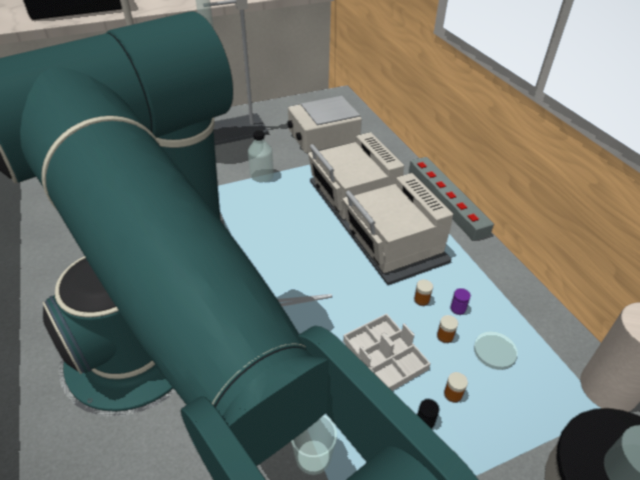

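Side view: amber jars at (424,292), (447,328) and (456,386). Look-alikes to avoid are the purple jar at (460,300) and the black one at (428,412). The tray is at (385,350), incubators at (395,225) and (355,165), both bars raised. The scene view shows the same three jars.

Run:
```python
from h import *
f={n:cv2.cvtColor(cv2.imread(f"pics/{n}.png"),cv2.COLOR_BGR2HSV) for n in("scene","side")}
for n in f:
    P=np.load(n+".npy"); H,S,V=[f[n][...,i].astype(int) for i in range(3)]
    amber=(H>5)&(H<16)&(S>150)&(V>60)
    purple=(H>130)&(H<160)&(S>100); 
    for nm,m in(("amber",amber),("purple",purple)):
        k,l,st,ce=cv2.connectedComponentsWithStats(m.astype(np.uint8))
        for i in range(1,k):
            if 25<st[i,4]<600: 
                p=np.nanmedian(P[l==i],0)
                if p[2]<100 and p[2]>0: print(n,nm,ce[i].round(),st[i,4],p.round())
P=np.load("side.npy")
for (u,v) in [(424,286),(447,322),(456,380),(428,405),(460,294),(495,350),(315,445)]:
    print("cap",u,v,P[v,u].round())
# heights maps: incubator roofs
for n in f:
    P=np.load(n+".npy"); z=P[...,2]
    for nm,lo,hi in(("roof",116,128),("ctrl",139,150)):
        m=(abs(z-(lo+hi)/2)<(hi-lo)/2)&(P[...,0]>300)&(P[...,0]<1100)
        k,l,st,ce=cv2.connectedComponentsWithStats(m.astype(np.uint8))
        for i in range(1,k):
            if st[i,4]>250:
                q=P[l==i][:,:2].astype(np.float32); r=cv2.minAreaRect(q); print(n,nm,ce[i].round(),st[i,4],np.round(r[0]),np.round(r[1]),round(r[2],1))
    m=(z>8)&(z<62); 
    # tray: grey pixels in region
    T=m&(S<60) if n=="side" else m
    T=m&(P[...,0]>300)&(P[...,0]<760)&(f[n][...,1]<70)
    k,l,st,ce=cv2.connectedComponentsWithStats(T.astype(np.uint8))
    for i in range(1,k):
        if st[i,4]>300:
            q=P[l==i][:,:2].astype(np.float32); r=cv2.minAreaRect(q); print(n,"tray?",ce[i].round(),st[i,4],np.round(r[0]),np.round(r[1]),round(r[2],1))
im=cv2.imread("pics/side.png")[95:455,290:570]; cv2.imwrite("pics/c1.png",cv2.resize(im,(466,600),interpolation=cv2.INTER_CUBIC))
```

```text
scene amber [212. 232.] 51 [ 588. -333.   22.]
scene amber [216. 257.] 63 [ 652. -207.   22.]
scene purple [204. 270.] 181 [ 722. -155.   43.]
side amber [422. 299.] 114 [ 637. -127.   24.]
side amber [445. 336.] 129 [ 629. -235.   24.]
side amber [453. 395.] 142 [ 564. -360.   24.]
side purple [460. 301.] 344 [ 704. -175.   46.]
cap 424 286 [ 644. -115.   55.]
cap 447 322 [ 636. -223.   56.]
cap 456 380 [ 575. -347.   54.]
cap 428 405 [ 497. -371.   52.]
cap 460 294 [ 707. -167.   55.]
cap 495 350 [ 715. -300.   13.]
cap 315 445 [ 282. -340.    6.]
scene roof [272. 280.] 2849 [674.  80.] [208. 188.] 2.4
scene roof [335. 327.] 3965 [667. 300.] [206. 187.] 2.6
scene ctrl [240. 292.] 1202 [751.  83.] [ 54. 187.] 2.1
scene ctrl [304. 343.] 1791 [743. 304.] [ 55. 184.] 2.1
scene tray? [ 43. 100.] 618 [  589. -2178.] [ 61. 342.] 89.7
scene tray? [198. 180.] 807 [ 444. -683.] [119. 256.] 59.4
scene tray? [154. 218.] 494 [ 671. -545.] [184.  46.] 28.3
scene tray? [255. 236.] 935 [ 498. -215.] [123. 159.] 9.2
scene tray? [182. 256.] 426 [ 719. -299.] [96. 81.] 89.3
scene tray? [453. 363.] 527 [477. 506.] [33. 71.] 20.5
scene tray? [357. 387.] 1721 [666. 405.] [188.  32.] 2.6
scene tray? [579. 444.] 5728 [452. 779.] [130. 205.] 90.0
side roof [355. 166.] 1926 [676. 301.] [180. 189.] 1.9
side roof [396. 213.] 2688 [683.  81.] [180. 189.] 2.2
side ctrl [380. 151.] 724 [739. 301.] [ 56. 186.] 2.0
side ctrl [424. 197.] 981 [747.  84.] [ 53. 188.] 1.5
side tray? [238. 127.] 1062 [458. 779.] [141. 187.] 89.8
side tray? [317. 138.] 760 [654. 599.] [107. 207.] 43.0
side tray? [262. 171.] 358 [448. 479.] [40. 71.] 72.3
side tray? [387. 248.] 2233 [603. 163.] [165. 485.] 22.0
side tray? [388. 348.] 1873 [ 496. -213.] [120. 155.] 8.1
side tray? [496. 349.] 1188 [ 717. -298.] [85. 91.] 0.7
side tray? [457. 382.] 330 [ 578. -350.] [38. 37.] 1.0
side tray? [429. 411.] 443 [ 497. -377.] [38. 37.] 26.9
```

View pics/c1.png

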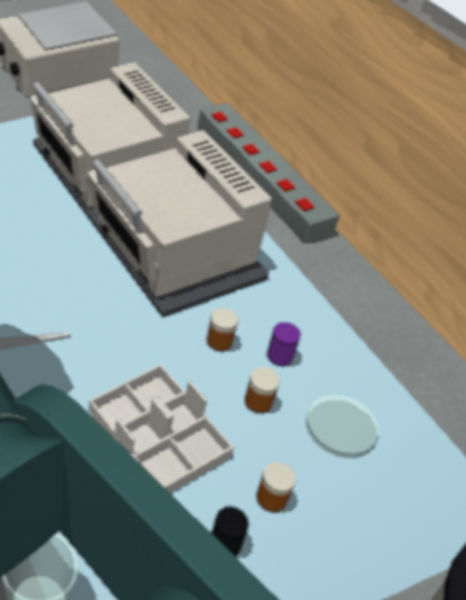

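The close crop confirms three upright amber jars with white caps, the purple jar right of the upper pair and the black one by the arm. The tray is empty, and both bars stand above the door tops. Next I measure the bars and the forceps, and write a move planner.

```bash
cat >> h.py <<'E'
def R_down(yaw,tilt=0):  # tool x at yaw deg; tilt: turn about tool x, deg
    a=np.radians(yaw); x=np.array([np.cos(a),np.sin(a),0]); z=np.array([0,0,-1.]); y=np.cross(z,x)
    return Ro.from_matrix(np.stack([x,y,z],1))*Ro.from_rotvec([np.radians(tilt),0,0])
def plan(targets,start=None):
    """targets: (x,y,z,yaw,tilt). Prints one call-row per target, each relative to the previous target"""
    s=bot.get_state(); p=np.array(s["tool_pos"]); R=Ro.from_quat(s["ee_rot"])
    if start is not None: p=np.array(start[:3]); R=R_down(*start[3:])
    for t in targets:
        q=np.array(t[:3],float); Rt=R_down(*t[3:])
        d=R.inv().apply(q-p); w=(R.inv()*Rt).as_rotvec(degrees=True)
        n=max(np.linalg.norm(d)/41.7,np.linalg.norm(w)/7.16)
        print(t,"->",d.round(1),w.round(1),"rows",round(n,1)); p,R=q,Rt
E
python3 - <<'E'
from h import *
for n in("scene","side"):
    P=np.load(n+".npy"); z=P[...,2]
    for lo,hi in((0,160),(220,380)):
        m=(z>149)&(z<185)&(P[...,0]>480)&(P[...,0]<640)&(P[...,1]>lo)&(P[...,1]<hi)
        q=P[m]
        if len(q): 
            t=q[q[:,2]>np.percentile(q[:,2],30)]
            r=cv2.minAreaRect(t[:,:2].astype(np.float32)); print(n,lo,len(q),np.median(t,0).round(),r[0],r[1],round(r[2],1),"zmax",np.percentile(q[:,2],95).round(), "yr",np.percentile(q[:,1],[3,97]).round())
P=np.load("side.npy"); 
for u,v in((325,297),(305,299),(285,302)): print(P[v,u].round())
plan([(400,-400,300,92,0),(480,70,300,92,0)])
E
```

```text
scene 0 225 [572.  83. 170.] (570.9348754882812, 76.16183471679688) (12.968219757080078, 124.48011016845703) 2.7 zmax 172.0 yr [ 17. 138.]
scene 220 313 [568. 300. 171.] (566.4502563476562, 295.5339660644531) (14.185724258422852, 124.76195526123047) 2.0 zmax 173.0 yr [237. 357.]
side 0 236 [567.  68. 170.] (566.7935791015625, 77.72175598144531) (12.808454513549805, 129.68185424804688) 2.0 zmax 173.0 yr [ 14. 136.]
side 220 174 [562. 294. 171.] (563.172607421875, 295.76806640625) (12.934755325317383, 124.17967224121094) 1.4 zmax 174.0 yr [235. 355.]
[440. -20.   4.]
[392. -12.  10.]
[347.   0.   6.]
(400, -400, 300, 92, 0) -> [ 261.5 -173.3  -50. ] [ -0.   -0.  -74.5] rows 10.4
(480, 70, 300, 92, 0) -> [466.9  96.4   0. ] [0. 0. 0.] rows 11.4
```

Run:
```python
from h import *
plan([(300,-520,275,52,0),(400,-350,280,80,0),(450,-160,280,92,0),(510,30,270,92,0),(568,77,230,92,0)])
```

```text
(300, -520, 275, 52, 0) -> [130.1 -88.9 -25.1] [ -0.   -0.  -34.5] rows 4.8
(400, -350, 280, 80, 0) -> [195.5 -25.9  -5. ] [  0.   0. -28.] rows 4.7
(450, -160, 280, 92, 0) -> [195.8  16.2   0. ] [  0.   0. -12.] rows 4.7
(510, 30, 270, 92, 0) -> [187.8  66.6  10. ] [0. 0. 0.] rows 4.8
(568, 77, 230, 92, 0) -> [44.9 59.6 40. ] [0. 0. 0.] rows 2.0
```

Emit:
{"fn": "drive_tool", "kwargs": {"moves": [{"x": 130, "y": -89, "z": -25, "wz": -34.5}, {"x": 130, "y": -89, "z": -25, "wz": -34.5}, {"x": 130, "y": -89, "z": -25, "wz": -34.5}, {"x": 130, "y": -89, "z": -25, "wz": -34.5}, {"x": 130, "y": -89, "z": -25, "wz": -34.5}]}}

```text
invalid input
```

Emit:
{"fn": "drive_tool", "kwargs": {"moves": [{"x": 195, "y": -26, "z": -5, "wz": -28}, {"x": 195, "y": -26, "z": -5, "wz": -28}, {"x": 195, "y": -26, "z": -5, "wz": -28}, {"x": 195, "y": -26, "z": -5, "wz": -28}, {"x": 195, "y": -26, "z": -5, "wz": -28}]}}

```text
invalid input
```

Emit:
{"fn": "drive_tool", "kwargs": {"moves": [{"x": 196, "y": 16, "wz": -12}, {"x": 196, "y": 16, "wz": -12}, {"x": 196, "y": 16, "wz": -12}, {"x": 196, "y": 16, "wz": -12}, {"x": 196, "y": 16, "wz": -12}]}}

```text
invalid input
```

Emit:
{"fn": "drive_tool", "kwargs": {"moves": [{"x": 130, "y": -89, "z": -25, "wx": 0, "wy": 0, "wz": -34.5}, {"x": 130, "y": -89, "z": -25, "wx": 0, "wy": 0, "wz": -34.5}, {"x": 130, "y": -89, "z": -25, "wx": 0, "wy": 0, "wz": -34.5}, {"x": 130, "y": -89, "z": -25, "wx": 0, "wy": 0, "wz": -34.5}, {"x": 130, "y": -89, "z": -25, "wx": 0, "wy": 0, "wz": -34.5}]}}

```text
clock: 0.62
tool_pos: [302.9, -516.5, 277.1]
ee_rot: [0.897, 0.443, 0.001, 0.001]
force: [-0.4, 0.0, 0.8]
opening: 0.997
grip_force: 0.0
```

Every row needs all its keys. Continuing.

Emit:
{"fn": "drive_tool", "kwargs": {"moves": [{"x": 195, "y": -26, "z": -5, "wx": 0, "wy": 0, "wz": -28}, {"x": 195, "y": -26, "z": -5, "wx": 0, "wy": 0, "wz": -28}, {"x": 195, "y": -26, "z": -5, "wx": 0, "wy": 0, "wz": -28}, {"x": 195, "y": -26, "z": -5, "wx": 0, "wy": 0, "wz": -28}, {"x": 195, "y": -26, "z": -5, "wx": 0, "wy": 0, "wz": -28}]}}

```text
clock: 1.03
tool_pos: [400.5, -347.8, 280.5]
ee_rot: [0.764, 0.646, 0.0, 0.0]
force: [-0.4, -0.5, -0.5]
opening: 1.0
grip_force: 0.0
```

Emit:
{"fn": "drive_tool", "kwargs": {"moves": [{"x": 196, "y": 16, "z": 0, "wx": 0, "wy": 0, "wz": -12}, {"x": 196, "y": 16, "z": 0, "wx": 0, "wy": 0, "wz": -12}, {"x": 196, "y": 16, "z": 0, "wx": 0, "wy": 0, "wz": -12}, {"x": 196, "y": 16, "z": 0, "wx": 0, "wy": 0, "wz": -12}, {"x": 196, "y": 16, "z": 0, "wx": 0, "wy": 0, "wz": -12}]}}

```text
clock: 1.45
tool_pos: [449.6, -157.4, 280.5]
ee_rot: [0.695, 0.719, 0.0, 0.0]
force: [0.8, -1.4, 0.5]
opening: 1.001
grip_force: 0.0
```

Emit:
{"fn": "drive_tool", "kwargs": {"moves": [{"x": 188, "y": 66, "z": 10, "wx": 0, "wy": 0, "wz": 0}, {"x": 188, "y": 66, "z": 10, "wx": 0, "wy": 0, "wz": 0}, {"x": 188, "y": 66, "z": 10, "wx": 0, "wy": 0, "wz": 0}, {"x": 188, "y": 66, "z": 10, "wx": 0, "wy": 0, "wz": 0}, {"x": 188, "y": 66, "z": 10, "wx": 0, "wy": 0, "wz": 0}]}}

```text
clock: 1.87
tool_pos: [509.1, 32.8, 270.2]
ee_rot: [0.695, 0.719, 0.0, -0.0]
force: [-0.6, -1.0, 1.3]
opening: 1.003
grip_force: 0.0
```

Run:
```python
from h import *
f,P=cloud("wrist"); save("w1",f)
z=P[...,2]
m=(z>158)&(z<182)&(P[...,0]>520)&(P[...,0]<620)&(P[...,1]>-20)&(P[...,1]<170)
q=P[m]; r=cv2.minAreaRect(q[:,:2].astype(np.float32)); print(len(q),r,np.percentile(q[:,2],[50,97]))
plan([(568,77,230,92,0),(568,77,166,92,0)])
```

```text
3355 ((568.1912841796875, 76.00572204589844), (12.44550609588623, 124.39336395263672), 2.1426985263824463) [170.41205888 172.23502826]
(568, 77, 230, 92, 0) -> [38.5 59.5 39.6] [-0.  -0.1  0.1] rows 1.9
(568, 77, 166, 92, 0) -> [ 0.  0. 64.] [0. 0. 0.] rows 1.5
```

View pics/w1.png

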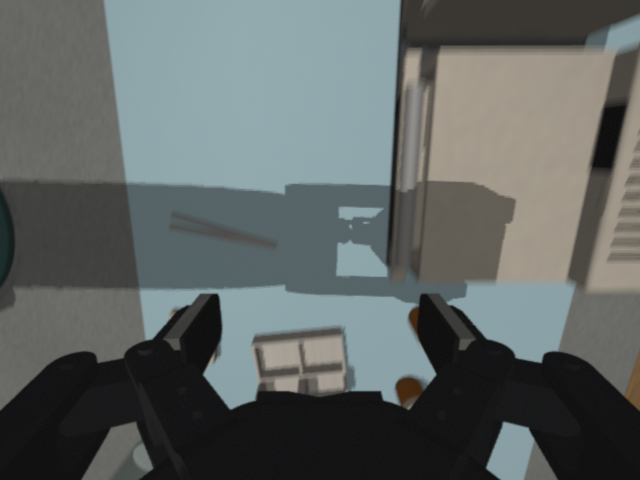

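Wrist view: right bar lies along (412,80)-(400,270), clear of the roof, and the tray is at (300,360). Bar centre is about (568,76,166).

Emit:
{"fn": "drive_tool", "kwargs": {"moves": [{"x": 38, "y": 59.5, "z": 40, "wx": 0, "wy": 0, "wz": 0}, {"x": 38, "y": 59.5, "z": 40, "wx": 0, "wy": 0, "wz": 0}, {"x": 38, "y": 59.5, "z": 75, "wx": 0, "wy": 0, "wz": 0}, {"x": 38, "y": 59.5, "z": 104, "wx": 0, "wy": 0, "wz": 0}, {"x": 38, "y": 59.5, "z": 104, "wx": 0, "wy": 0, "wz": 0}]}}

```text
clock: 2.33
tool_pos: [565.1, 70.1, 159.8]
ee_rot: [0.695, 0.719, -0.003, -0.003]
force: [-0.8, -0.9, -1.7]
opening: 0.996
grip_force: 0.0
```

Emit:
{"fn": "drive_tool", "kwargs": {"moves": [{"x": 0, "y": 0, "z": 0, "wx": 0, "wy": 0, "wz": 0}, {"x": 0, "y": 0, "z": 0, "wx": 0, "wy": 0, "wz": 0}, {"x": 0, "y": 0, "z": 0, "wx": 0, "wy": 0, "wz": 0}, {"x": 0, "y": 0, "z": 0, "wx": 0, "wy": 0, "wz": 0}, {"x": 0, "y": 0, "z": 0, "wx": 0, "wy": 0, "wz": 0}], "jaw": 1, "newtons": 20}}

```text
clock: 2.75
tool_pos: [567.5, 69.9, 167.9]
ee_rot: [0.695, 0.719, 0.001, 0.001]
force: [0.9, -0.4, -0.3]
opening: 0.299
grip_force: 0.0
```

Emit:
{"fn": "drive_tool", "kwargs": {"moves": [{"x": 0, "y": 0, "z": 0, "wx": 0, "wy": 0, "wz": 0}, {"x": 0, "y": 0, "z": 0, "wx": 0, "wy": 0, "wz": 0}, {"x": 0, "y": 0, "z": 0, "wx": 0, "wy": 0, "wz": 0}, {"x": 0, "y": 0, "z": 0, "wx": 0, "wy": 0, "wz": 0}, {"x": 0, "y": 0, "z": 0, "wx": 0, "wy": 0, "wz": 0}]}}

```text
clock: 3.17
tool_pos: [567.4, 69.9, 167.2]
ee_rot: [0.695, 0.719, 0.0, 0.0]
force: [-0.7, -1.3, 7.1]
opening: 0.129
grip_force: 20.1
```

Run:
```python
import numpy as np
from scipy.optimize import brentq
# arc relative to grip point, right door; dy=+x world
xm=592
f=lambda t:(xm-6*np.cos(t)-118*np.sin(t), 50+118*np.cos(t)-6*np.sin(t))
t0=brentq(lambda t:f(t)[0]-568.2,0,.5); b=f(t0); print(t0,b)
for t in [.25,.35,.45,.55,.65,.75,.85,.9,.95,1.0,1.1,1.2,1.3,1.4,1.5,1.571]: print(t,round(f(t)[0]-b[0],1),round(b[1]-f(t)[1],1))
```

```text
0.15201870263794293 (np.float64(568.1999999999819), np.float64(165.73054912165213))
0.25 -11.2 2.9
0.35 -22.3 6.9
0.45 -32.9 12.1
0.55 -43.0 18.3
0.65 -52.4 25.4
0.75 -61.0 33.5
0.85 -68.8 42.4
0.9 -72.4 47.1
0.95 -75.7 52.0
1.0 -78.7 57.0
1.1 -84.1 67.6
1.2 -88.4 78.6
1.3 -91.5 89.9
1.4 -93.5 101.6
1.5 -94.3 113.4
1.571 -94.2 121.8
```

Emit:
{"fn": "drive_tool", "kwargs": {"moves": [{"x": 0, "y": -11, "z": 3, "wx": 0, "wy": 0, "wz": 0}, {"x": 0, "y": -22, "z": 7, "wx": 0, "wy": 0, "wz": 0}, {"x": 0, "y": -33, "z": 12, "wx": 0, "wy": 0, "wz": 0}, {"x": 0, "y": -43, "z": 18, "wx": 0, "wy": 0, "wz": 0}, {"x": 0, "y": -52, "z": 25, "wx": 0, "wy": 0, "wz": 0}]}}

```text
clock: 3.58
tool_pos: [515.6, 68.1, 142.2]
ee_rot: [0.695, 0.719, 0.001, 0.001]
force: [7.0, -1.4, 3.1]
opening: 0.132
grip_force: 19.7
```

Emit:
{"fn": "drive_tool", "kwargs": {"moves": [{"x": 0, "y": -9, "z": 8.5, "wx": 0, "wy": 0, "wz": 0}, {"x": 0, "y": -13, "z": 13, "wx": 0, "wy": 0, "wz": 0}, {"x": 0, "y": -17, "z": 17, "wx": 0, "wy": 0, "wz": 0}, {"x": 0, "y": -17, "z": 17, "wx": 0, "wy": 0, "wz": 0}, {"x": 0, "y": -17, "z": 17, "wx": 0, "wy": 0, "wz": 0}]}}

```text
clock: 4.0
tool_pos: [498.3, 67.5, 124.0]
ee_rot: [0.695, 0.719, -0.0, 0.0]
force: [5.4, -1.3, -5.0]
opening: 0.127
grip_force: 19.6
```

Emit:
{"fn": "drive_tool", "kwargs": {"moves": [{"x": 0, "y": -3.5, "z": 4.5, "wx": 0, "wy": 0, "wz": 0}, {"x": 0, "y": -7, "z": 9.5, "wx": 0, "wy": 0, "wz": 0}, {"x": 0, "y": -9, "z": 12, "wx": 0, "wy": 0, "wz": 0}, {"x": 0, "y": -10, "z": 14.5, "wx": 0, "wy": 0, "wz": 0}, {"x": 0, "y": -10, "z": 14.5, "wx": 0, "wy": 0, "wz": 0}]}}

```text
clock: 4.42
tool_pos: [494.5, 67.5, 116.4]
ee_rot: [0.695, 0.719, 0.007, 0.006]
force: [35.3, 0.2, 29.0]
opening: 0.129
grip_force: 24.8
```

Emit:
{"fn": "drive_tool", "kwargs": {"moves": [{"x": 0, "y": 5, "z": -7, "wx": 0, "wy": 0, "wz": 0}, {"x": 0, "y": 5, "z": -7, "wx": 0, "wy": 0, "wz": 0}, {"x": 0, "y": 5, "z": -7, "wx": 0, "wy": 0, "wz": 0}]}}

```text
clock: 4.67
tool_pos: [495.2, 67.5, 117.6]
ee_rot: [0.695, 0.719, 0.002, 0.002]
force: [20.6, 0.5, -8.2]
opening: 0.129
grip_force: 21.1
```

Emit:
{"fn": "drive_tool", "kwargs": {"moves": [{"x": 0, "y": 0, "z": 0, "wx": 0, "wy": 0, "wz": 0}, {"x": 0, "y": 0, "z": 0, "wx": 0, "wy": 0, "wz": 0}, {"x": 0, "y": 0, "z": 0, "wx": 0, "wy": 0, "wz": 0}], "jaw": -1}}

```text
clock: 4.92
tool_pos: [493.0, 67.5, 116.7]
ee_rot: [0.695, 0.719, -0.0, -0.0]
force: [0.7, 0.5, -1.3]
opening: 0.547
grip_force: 0.0
```

Run:
```python
from h import *
s=bot.get_state(); p=s["tool_pos"]; print(p,s["force"],s["opening"])
x,y=p[:2]
plan([(x,y,200,92,0),(530,200,230,92,0),(563,290,210,92,0),(564,296,167,92,0)])
```

```text
[493.01540338  67.47727029 116.70571187] [ 0.67056675  0.47002246 -1.25820709] 0.5471229757136097
(np.float64(493.0154033779183), np.float64(67.47727028603215), 200, 92, 0) -> [  0.   -0.1 -83.3] [-0. -0. -0.] rows 2.0
(530, 200, 230, 92, 0) -> [131.2  41.6 -30. ] [0. 0. 0.] rows 3.4
(563, 290, 210, 92, 0) -> [88.8 36.1 20. ] [0. 0. 0.] rows 2.3
(564, 296, 167, 92, 0) -> [ 6.   1.2 43. ] [0. 0. 0.] rows 1.0
```

Emit:
{"fn": "drive_tool", "kwargs": {"moves": [{"x": 0, "y": 0, "z": -5, "wx": 0, "wy": 0, "wz": 0}, {"x": 0, "y": 0, "z": -35, "wx": 0, "wy": 0, "wz": 0}, {"x": 0, "y": 0, "z": -75, "wx": 0, "wy": 0, "wz": 0}, {"x": 0, "y": 0, "z": -90, "wx": 0, "wy": 0, "wz": 0}, {"x": 0, "y": 0, "z": -90, "wx": 0, "wy": 0, "wz": 0}]}}

```text
clock: 5.33
tool_pos: [494.3, 67.6, 211.8]
ee_rot: [0.695, 0.719, 0.002, 0.002]
force: [0.9, 0.2, 1.0]
opening: 1.004
grip_force: 0.0
```

Emit:
{"fn": "drive_tool", "kwargs": {"moves": [{"x": 131, "y": 41, "z": -25, "wx": 0, "wy": 0, "wz": 0}, {"x": 131, "y": 41, "z": -25, "wx": 0, "wy": 0, "wz": 0}, {"x": 131, "y": 41, "z": -25, "wx": 0, "wy": 0, "wz": 0}, {"x": 131, "y": 41, "z": -25, "wx": 0, "wy": 0, "wz": 0}, {"x": 131, "y": 41, "z": -25, "wx": 0, "wy": 0, "wz": 0}]}}

```text
clock: 5.75
tool_pos: [529.9, 202.6, 231.7]
ee_rot: [0.694, 0.72, -0.0, -0.0]
force: [-0.3, -0.2, 0.2]
opening: 0.999
grip_force: 0.0
```

Run:
```python
from h import *
f,P=cloud("wrist"); save("w2",f)
z=P[...,2]
m=(z>158)&(z<182)&(P[...,0]>520)&(P[...,0]<620)&(P[...,1]>200)&(P[...,1]<390)
q=P[m]; r=cv2.minAreaRect(q[:,:2].astype(np.float32)); print(len(q),r,np.percentile(q[:,2],[50,97]))
plan([(563,296,220,92,0),(r[0][0],296,166,92,0)])
f,P=cloud("side")
z=P[...,2]; m=(P[...,0]<540)&(P[...,0]>450)&(P[...,1]>0)&(P[...,1]<160)&(z>90); q=P[m]; print("R bar",len(q),np.median(q,0), np.percentile(q[:,2],97))
```

```text
4948 ((564.4154663085938, 287.88983154296875), (12.291948318481445, 107.51744079589844), 2.177579402923584) [171.29281771 173.17110304]
(563, 296, 220, 92, 0) -> [93.8 36.9 11.2] [-0.1  0.   0.1] rows 2.4
(564.4154663085938, 296, 166, 92, 0) -> [-0.   1.4 54. ] [0. 0. 0.] rows 1.3
R bar 2789 [501.15898922 118.63079421 495.62988931] 554.3992547918297
```

Emit:
{"fn": "drive_tool", "kwargs": {"moves": [{"x": 94, "y": 38, "z": 12, "wx": 0, "wy": 0, "wz": 0}, {"x": 94, "y": 38, "z": 12, "wx": 0, "wy": 0, "wz": 0}, {"x": 94, "y": 38, "z": 12, "wx": 0, "wy": 0, "wz": 0}, {"x": 94, "y": 38, "z": 50, "wx": 0, "wy": 0, "wz": 0}, {"x": 94, "y": 38, "z": 65, "wx": 0, "wy": 0, "wz": 0}]}}

```text
clock: 6.27
tool_pos: [563.7, 294.1, 162.8]
ee_rot: [0.695, 0.719, -0.002, -0.001]
force: [-0.3, -0.6, -1.5]
opening: 1.0
grip_force: 0.0
```

Emit:
{"fn": "drive_tool", "kwargs": {"moves": [{"x": 0, "y": 0, "z": 0, "wx": 0, "wy": 0, "wz": 0}, {"x": 0, "y": 0, "z": 0, "wx": 0, "wy": 0, "wz": 0}, {"x": 0, "y": 0, "z": 0, "wx": 0, "wy": 0, "wz": 0}, {"x": 0, "y": 0, "z": 0, "wx": 0, "wy": 0, "wz": 0}, {"x": 0, "y": 0, "z": 0, "wx": 0, "wy": 0, "wz": 0}], "jaw": 1, "newtons": 20}}

```text
clock: 6.68
tool_pos: [564.8, 294.8, 168.6]
ee_rot: [0.695, 0.719, 0.001, 0.0]
force: [-0.6, -0.0, 0.6]
opening: 0.3
grip_force: 0.0
```

Emit:
{"fn": "drive_tool", "kwargs": {"moves": [{"x": 0, "y": 0, "z": 0, "wx": 0, "wy": 0, "wz": 0}, {"x": 0, "y": 0, "z": 0, "wx": 0, "wy": 0, "wz": 0}, {"x": 0, "y": 0, "z": 0, "wx": 0, "wy": 0, "wz": 0}, {"x": 0, "y": 0, "z": 0, "wx": 0, "wy": 0, "wz": 0}]}}

```text
clock: 7.02
tool_pos: [564.6, 294.9, 168.0]
ee_rot: [0.695, 0.719, 0.0, 0.0]
force: [-2.0, -2.5, 5.1]
opening: 0.13
grip_force: 19.8
```

Run:
```python
import numpy as np
xm=584.2
f=lambda t:(xm-6*np.cos(t)-118*np.sin(t), 50+118*np.cos(t)-6*np.sin(t))
b=f(.116); print(b)
for t in [.2,.3,.4,.5,.6,.7,.8,.9,1.0,1.1,1.2,1.3,1.4,1.5,1.571]: print(t,round(f(t)[0]-b[0],1),round(b[1]-f(t)[1],1))
```

```text
(np.float64(564.5829997289038), np.float64(166.51254567798188))
0.2 -9.7 2.1
0.3 -21.0 5.6
0.4 -31.9 10.2
0.5 -42.2 15.8
0.6 -52.0 22.5
0.7 -61.0 30.1
0.8 -69.2 38.6
0.9 -76.5 47.9
1.0 -82.9 57.8
1.1 -88.3 68.3
1.2 -92.5 79.3
1.3 -95.7 90.7
1.4 -97.7 102.4
1.5 -98.5 114.2
1.571 -98.4 122.5
```

Emit:
{"fn": "drive_tool", "kwargs": {"moves": [{"x": 0, "y": -9.5, "z": 2, "wx": 0, "wy": 0, "wz": 0}, {"x": 0, "y": -21, "z": 5.5, "wx": 0, "wy": 0, "wz": 0}, {"x": 0, "y": -32, "z": 10, "wx": 0, "wy": 0, "wz": 0}, {"x": 0, "y": -42, "z": 16, "wx": 0, "wy": 0, "wz": 0}, {"x": 0, "y": -52, "z": 22.5, "wx": 0, "wy": 0, "wz": 0}]}}

```text
clock: 7.43
tool_pos: [512.4, 293.2, 145.0]
ee_rot: [0.695, 0.719, 0.001, 0.001]
force: [3.1, -1.3, -1.0]
opening: 0.131
grip_force: 19.5
```

Emit:
{"fn": "drive_tool", "kwargs": {"moves": [{"x": 0, "y": -9, "z": 7.5, "wx": 0, "wy": 0, "wz": 0}, {"x": 0, "y": -17, "z": 16, "wx": 0, "wy": 0, "wz": 0}, {"x": 0, "y": -24.5, "z": 25.5, "wx": 0, "wy": 0, "wz": 0}, {"x": 0, "y": -31, "z": 35, "wx": 0, "wy": 0, "wz": 0}, {"x": 0, "y": -36, "z": 46, "wx": 0, "wy": 0, "wz": 0}]}}

```text
clock: 7.85
tool_pos: [476.1, 292.0, 97.6]
ee_rot: [0.695, 0.719, 0.0, 0.0]
force: [4.7, -0.5, 1.0]
opening: 0.129
grip_force: 19.8
```

Left door swings freely past 1.1; continue to the stop.

Emit:
{"fn": "drive_tool", "kwargs": {"moves": [{"x": 0, "y": -4, "z": 11, "wx": 0, "wy": 0, "wz": 0}, {"x": 0, "y": -7, "z": 22.5, "wx": 0, "wy": 0, "wz": 0}, {"x": 0, "y": -9, "z": 34, "wx": 0, "wy": 0, "wz": 0}, {"x": 0, "y": -9.5, "z": 44, "wx": 0, "wy": 0, "wz": 0}, {"x": 0, "y": -9.5, "z": 48, "wx": 0, "wy": 0, "wz": 0}]}}

```text
clock: 8.27
tool_pos: [468.1, 291.9, 49.8]
ee_rot: [0.695, 0.719, 0.001, 0.001]
force: [2.1, -4.4, 27.7]
opening: 0.129
grip_force: 22.1
```

Emit:
{"fn": "drive_tool", "kwargs": {"moves": [{"x": 0, "y": 0, "z": 3, "wx": 0, "wy": 0, "wz": 0}, {"x": 0, "y": 0, "z": 6, "wx": 0, "wy": 0, "wz": 0}, {"x": 0, "y": 0, "z": 8, "wx": 0, "wy": 0, "wz": 0}, {"x": 0, "y": 0, "z": 8, "wx": 0, "wy": 0, "wz": 0}]}}

```text
clock: 8.6
tool_pos: [468.1, 292.7, 44.7]
ee_rot: [0.695, 0.719, 0.002, 0.0]
force: [-3.3, -0.8, 30.0]
opening: 0.134
grip_force: 24.3
```

Emit:
{"fn": "drive_tool", "kwargs": {"moves": [{"x": 0, "y": 0, "z": 0, "wx": 0, "wy": 0, "wz": 0}, {"x": 0, "y": 0, "z": 0, "wx": 0, "wy": 0, "wz": 0}, {"x": 0, "y": 0, "z": 0, "wx": 0, "wy": 0, "wz": 0}, {"x": 0, "y": 0, "z": 0, "wx": 0, "wy": 0, "wz": 0}], "jaw": 0.4}}

```text
clock: 8.93
tool_pos: [466.4, 291.6, 41.4]
ee_rot: [0.695, 0.719, -0.001, -0.0]
force: [0.7, -0.2, 0.3]
opening: 0.302
grip_force: 0.0
```

Emit:
{"fn": "drive_tool", "kwargs": {"moves": [{"x": 0, "y": 0, "z": -10, "wx": 0, "wy": 0, "wz": 0}, {"x": 0, "y": 0, "z": -50, "wx": 0, "wy": 0, "wz": 0}, {"x": 0, "y": 0, "z": -90, "wx": 0, "wy": 0, "wz": 0}, {"x": 0, "y": 0, "z": -130, "wx": 0, "wy": 0, "wz": 0}, {"x": 0, "y": 0, "z": -160, "wx": 0, "wy": 0, "wz": 0}]}}

```text
clock: 9.35
tool_pos: [467.0, 291.8, 206.5]
ee_rot: [0.695, 0.719, 0.001, 0.0]
force: [0.6, 0.7, 0.5]
opening: 0.301
grip_force: 0.0
```

Run:
```python
from h import *
f,P=cloud("wrist"); save("w3",f)
for n in("scene","side"):
    f,P=cloud(n); save(n+"2",f); H=cv2.cvtColor(f,cv2.COLOR_RGB2HSV).astype(int)
    m=(H[...,0]>5)&(H[...,0]<16)&(H[...,1]>150)&(H[...,2]>60)
    k,l,st,ce=cv2.connectedComponentsWithStats(m.astype(np.uint8))
    for i in range(1,k):
        if 25<st[i,4]<600:
            p=np.nanmedian(P[l==i],0)
            if 0<p[2]<100 : print(n,ce[i].round(),st[i,4],p.round())
    for lo in(0,220):
        q=P[(P[...,0]>440)&(P[...,0]<560)&(P[...,1]>lo+30)&(P[...,1]<lo+130)&(P[...,2]>25)&(P[...,2]<180)]
        if len(q): print(n,lo,len(q),"front x",np.percentile(q[:,0],2),np.median(q[q[:,0]<np.percentile(q[:,0],15)],0))
plan([(450,130,250,60,0),(480,-30,250,30,0),(560,-116,200,8,0)])
```

```text
scene [212. 231.] 44 [ 589. -335.   22.]
scene [216. 257.] 55 [ 652. -208.   22.]
scene 0 544 front x 495.5250954229073 [499.04310015  94.01794745 119.51142031]
scene 220 476 front x 466.9466729982646 [470.01051587 311.55290817  49.36929905]
side [422. 299.] 114 [ 637. -126.   24.]
side [445. 336.] 129 [ 629. -235.   23.]
side [453. 395.] 142 [ 564. -360.   24.]
side 0 512 front x 489.20951419972045 [491.07925294  85.11550725 117.63306697]
side 220 620 front x 462.956165657897 [465.39811535 301.66137711  48.76045754]
(450, 130, 250, 60, 0) -> [-161.3  -23.   -45. ] [ 0.2 -0.2 32. ] rows 4.5
(480, -30, 250, 30, 0) -> [-123.6  106.     0. ] [ 0.  0. 30.] rows 4.2
(560, -116, 200, 8, 0) -> [ 26.3 114.5  50. ] [ 0.  0. 22.] rows 3.1
```

View pics/scene2.png

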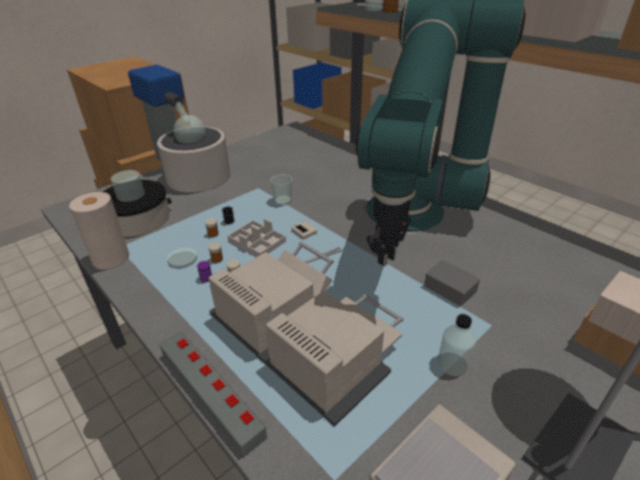

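Scene view: left door is level with its bar at (383,310), right door half down with its bar at (325,255). Three jars remain near (212,228), (216,253) and (233,267). Now to the jars.

Emit:
{"fn": "drive_tool", "kwargs": {"moves": [{"x": -161, "y": -23, "z": -45, "wx": 0, "wy": 0, "wz": 32}, {"x": -161, "y": -23, "z": -45, "wx": 0, "wy": 0, "wz": 32}, {"x": -161, "y": -23, "z": -45, "wx": 0, "wy": 0, "wz": 32}, {"x": -161, "y": -23, "z": -45, "wx": 0, "wy": 0, "wz": 32}, {"x": -161, "y": -23, "z": -45, "wx": 0, "wy": 0, "wz": 32}], "jaw": -0.5}}

```text
clock: 9.92
tool_pos: [449.0, 125.5, 248.6]
ee_rot: [0.869, 0.495, 0.0, 0.001]
force: [-0.5, 1.4, 1.0]
opening: 0.752
grip_force: 0.0
```

Emit:
{"fn": "drive_tool", "kwargs": {"moves": [{"x": -124, "y": 106, "z": 0, "wx": 0, "wy": 0, "wz": 30}, {"x": -124, "y": 106, "z": 0, "wx": 0, "wy": 0, "wz": 30}, {"x": -124, "y": 106, "z": 0, "wx": 0, "wy": 0, "wz": 30}, {"x": -124, "y": 106, "z": 0, "wx": 0, "wy": 0, "wz": 30}, {"x": -124, "y": 106, "z": 0, "wx": 0, "wy": 0, "wz": 30}]}}

```text
clock: 10.33
tool_pos: [479.2, -35.4, 245.9]
ee_rot: [0.968, 0.252, -0.001, 0.0]
force: [0.1, 0.6, 0.9]
opening: 0.75
grip_force: 0.0
```

Emit:
{"fn": "drive_tool", "kwargs": {"moves": [{"x": -32, "y": 134, "z": 0, "wx": 0, "wy": 0, "wz": 22}, {"x": -32, "y": 134, "z": 0, "wx": 0, "wy": 0, "wz": 22}, {"x": -32, "y": 134, "z": 0, "wx": 0, "wy": 0, "wz": 22}, {"x": -32, "y": 134, "z": 0, "wx": 0, "wy": 0, "wz": 22}, {"x": -32, "y": 134, "z": 0, "wx": 0, "wy": 0, "wz": 22}]}}

```text
clock: 10.75
tool_pos: [518.4, -164.8, 245.5]
ee_rot: [0.998, 0.068, -0.001, -0.0]
force: [0.4, 0.7, -0.4]
opening: 0.754
grip_force: 0.0
```

```bash
cat >> h.py <<'E'
def look(name):
    f,P=cloud("wrist"); save(name,f)
    H=cv2.cvtColor(f,cv2.COLOR_RGB2HSV); z=P[...,2]
    m=(z>45)&(z<64)&(P[...,0]>350)
    k,l,st,ce=cv2.connectedComponentsWithStats(m.astype(np.uint8))
    for i in range(1,k):
        if st[i,4]>120:
            q=P[l==i]; r=cv2.minAreaRect(q[:,:2].astype(np.float32)); print("top",ce[i].round(),st[i,4],np.round(r[0]),np.round(r[1]),round(r[2],1),"z",np.median(q[:,2]).round(),"hsv",np.median(H[l==i],0))
    m=(z>12)&(z<62)&(P[...,0]>380)&(P[...,0]<600)&(P[...,1]<-110)&(P[...,1]>-320)&(H[...,1]<90)
    k,l,st,ce=cv2.connectedComponentsWithStats(m.astype(np.uint8)); i=1+st[1:,4].argmax(); q=P[l==i]
    r=cv2.minAreaRect(q[:,:2].astype(np.float32)); print("tray",st[i,4],np.round(r[0],1),np.round(r[1]),round(r[2],2))
    return f,P
E
python3 - <<'E'
from h import *
print(bot.get_state()["tool_pos"]); look("w4")
E
```

```text
[ 518.44561817 -164.81584988  245.5062533 ]
top [ 98. 100.] 5352 [596.  33.] [104. 174.] 32.2 z 56.0 hsv [ 19.  35. 145.]
top [354.   7.] 605 [ 701. -170.] [13. 36.] 4.3 z 54.0 hsv [141. 141.  78.]
top [280.  66.] 1694 [ 649. -114.] [37. 37.] 4.6 z 54.0 hsv [ 22.  36. 184.]
top [403.  93.] 1612 [ 642. -223.] [37. 37.] 86.3 z 54.0 hsv [ 22.  36. 112.]
top [519. 184.] 1424 [ 578. -349.] [37. 37.] 12.8 z 54.0 hsv [ 22.  37. 179.]
top [367. 192.] 190 [ 552. -207.] [ 4. 36.] 8.3 z 54.0 hsv [ 18.   25.5 168. ]
top [365. 248.] 466 [ 497. -215.] [11. 34.] 10.6 z 59.0 hsv [ 18.  26. 109.]
top [521. 267.] 1189 [ 497. -377.] [37. 37.] 9.0 z 54.0 hsv [130.  19.  25.]
top [364. 298.] 244 [ 441. -223.] [ 5. 36.] 7.4 z 53.0 hsv [ 18.  25. 124.]
tray 4976 [ 496.1 -215.2] [117. 153.] 8.5
```

View pics/w4.png

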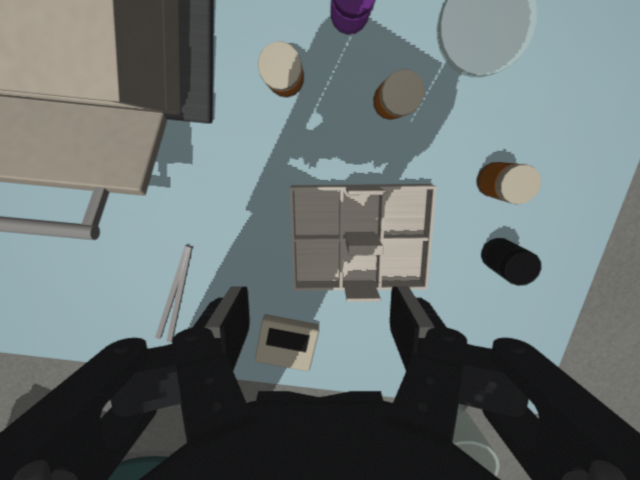

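Wrist view: jar caps at (280,66), (403,93) and (519,184). Purple (352,10) and black (515,262) are ignored. The tray is at (365,240) with yaw about 8.3°.

Run:
```python
from h import *
Y=(8,0)
plan([(649,-114,130,*Y),(649,-114,42,*Y),(649,-114,130,*Y),(519,-163,130,*Y),(519,-163,46,*Y),(519,-163,130,*Y),(642,-223,130,*Y),(642,-223,42,*Y)])
```

```text
(649, -114, 130, 8, 0) -> [136.6 -30.6 115.5] [-0.1  0.1 -0.1] rows 4.4
(649, -114, 42, 8, 0) -> [ 0.  0. 88.] [0. 0. 0.] rows 2.1
(649, -114, 130, 8, 0) -> [  0.   0. -88.] [0. 0. 0.] rows 2.1
(519, -163, 130, 8, 0) -> [-135.6   30.4    0. ] [0. 0. 0.] rows 3.3
(519, -163, 46, 8, 0) -> [ 0.  0. 84.] [0. 0. 0.] rows 2.0
(519, -163, 130, 8, 0) -> [  0.   0. -84.] [0. 0. 0.] rows 2.0
(642, -223, 130, 8, 0) -> [113.5  76.5   0. ] [0. 0. 0.] rows 3.3
(642, -223, 42, 8, 0) -> [ 0.  0. 88.] [0. 0. 0.] rows 2.1
```

Emit:
{"fn": "drive_tool", "kwargs": {"moves": [{"x": 136.5, "y": -30.5, "z": 95, "wx": 0, "wy": 0, "wz": 0}, {"x": 136.5, "y": -30.5, "z": 95, "wx": 0, "wy": 0, "wz": 0}, {"x": 136.5, "y": -30.5, "z": 95, "wx": 0, "wy": 0, "wz": 0}, {"x": 136.5, "y": -30.5, "z": 95, "wx": 0, "wy": 0, "wz": 0}, {"x": 136.5, "y": -30.5, "z": 95, "wx": 0, "wy": 0, "wz": 0}]}}

```text
clock: 11.22
tool_pos: [650.7, -109.3, 145.2]
ee_rot: [0.997, 0.072, -0.004, -0.002]
force: [-0.8, 0.6, 0.4]
opening: 0.746
grip_force: 0.0
```

Emit:
{"fn": "drive_tool", "kwargs": {"moves": [{"x": 0, "y": 0, "z": 30, "wx": 0, "wy": 0, "wz": 0}, {"x": 0, "y": 0, "z": 60, "wx": 0, "wy": 0, "wz": 0}, {"x": 0, "y": 0, "z": 90, "wx": 0, "wy": 0, "wz": 0}, {"x": 0, "y": 0, "z": 107, "wx": 0, "wy": 0, "wz": 0}, {"x": 0, "y": 0, "z": 107, "wx": 0, "wy": 0, "wz": 0}]}}

```text
clock: 11.63
tool_pos: [646.8, -111.4, 40.7]
ee_rot: [0.997, 0.071, -0.003, -0.001]
force: [-0.7, -0.0, -0.2]
opening: 0.751
grip_force: 0.0
```

Emit:
{"fn": "drive_tool", "kwargs": {"moves": [{"x": 0, "y": 0, "z": 0, "wx": 0, "wy": 0, "wz": 0}, {"x": 0, "y": 0, "z": 0, "wx": 0, "wy": 0, "wz": 0}, {"x": 0, "y": 0, "z": 0, "wx": 0, "wy": 0, "wz": 0}, {"x": 0, "y": 0, "z": 0, "wx": 0, "wy": 0, "wz": 0}, {"x": 0, "y": 0, "z": 0, "wx": 0, "wy": 0, "wz": 0}], "jaw": 1, "newtons": 25}}

```text
clock: 12.05
tool_pos: [650.2, -113.2, 47.4]
ee_rot: [0.998, 0.07, 0.001, 0.0]
force: [-0.9, 3.1, 8.0]
opening: 0.432
grip_force: 25.9
```

Emit:
{"fn": "drive_tool", "kwargs": {"moves": [{"x": 0, "y": 0, "z": -30, "wx": 0, "wy": 0, "wz": 0}, {"x": 0, "y": 0, "z": -60, "wx": 0, "wy": 0, "wz": 0}, {"x": 0, "y": 0, "z": -85, "wx": 0, "wy": 0, "wz": 0}, {"x": 0, "y": 0, "z": -85, "wx": 0, "wy": 0, "wz": 0}]}}

```text
clock: 12.38
tool_pos: [651.3, -113.8, 137.4]
ee_rot: [0.998, 0.069, 0.004, 0.001]
force: [0.2, -0.0, -0.4]
opening: 0.436
grip_force: 25.5
```

Emit:
{"fn": "drive_tool", "kwargs": {"moves": [{"x": -34, "y": 8, "z": 0, "wx": 0, "wy": 0, "wz": 0}, {"x": -70, "y": 15, "z": 0, "wx": 0, "wy": 0, "wz": 0}, {"x": -105, "y": 24, "z": 0, "wx": 0, "wy": 0, "wz": 0}, {"x": -136, "y": 31, "z": 0, "wx": 0, "wy": 0, "wz": 0}, {"x": -136, "y": 31, "z": 0, "wx": 0, "wy": 0, "wz": 0}]}}

```text
clock: 12.8
tool_pos: [515.3, -164.3, 130.7]
ee_rot: [0.998, 0.069, -0.0, 0.0]
force: [-0.7, 0.3, -0.3]
opening: 0.429
grip_force: 25.5
```

Run:
```python
from h import *
import time
s=bot.get_state(); print(s["tool_pos"],s["opening"],s["joint_vel"].round(3))
bot.camera("side")
plan([(518.8,-163.3,52,8.3,0)])
```

```text
[ 515.33393013 -164.25718278  130.69037241] 0.42853632139123776 [ 0.042  0.066 -0.079  0.016 -0.028  0.059]
(518.8, -163.3, 52, 8.3, 0) -> [ 1.4 -0.3 79.1] [ 0.1 -0.1 -0.4] rows 1.9
```

Emit:
{"fn": "drive_tool", "kwargs": {"moves": [{"x": 2, "y": -0.5, "z": 25, "wx": 0, "wy": 0, "wz": 0}, {"x": 2, "y": -0.5, "z": 50, "wx": 0, "wy": 0, "wz": 0}, {"x": 2, "y": -0.5, "z": 72, "wx": 0, "wy": 0, "wz": 0}, {"x": 2, "y": -0.5, "z": 81, "wx": 0, "wy": 0, "wz": 0}, {"x": 2, "y": -0.5, "z": 81, "wx": 0, "wy": 0, "wz": 0}]}}

```text
clock: 13.27
tool_pos: [521.3, -161.6, 48.6]
ee_rot: [0.998, 0.07, -0.0, -0.0]
force: [-0.7, 0.4, -0.7]
opening: 0.433
grip_force: 27.8
```

Emit:
{"fn": "drive_tool", "kwargs": {"moves": [{"x": 0, "y": 0, "z": 0, "wx": 0, "wy": 0, "wz": 0}, {"x": 0, "y": 0, "z": 0, "wx": 0, "wy": 0, "wz": 0}, {"x": 0, "y": 0, "z": 0, "wx": 0, "wy": 0, "wz": 0}, {"x": 0, "y": 0, "z": 0, "wx": 0, "wy": 0, "wz": 0}], "jaw": -0.2}}

```text
clock: 13.6
tool_pos: [521.2, -162.2, 49.8]
ee_rot: [0.998, 0.069, 0.0, 0.0]
force: [-0.4, 0.4, 0.7]
opening: 0.599
grip_force: 0.0
```

Emit:
{"fn": "drive_tool", "kwargs": {"moves": [{"x": 0, "y": 0, "z": -25, "wx": 0, "wy": 0, "wz": 0}, {"x": 0, "y": 0, "z": -60, "wx": 0, "wy": 0, "wz": 0}, {"x": 0, "y": 0, "z": -100, "wx": 0, "wy": 0, "wz": 0}, {"x": 0, "y": 0, "z": -140, "wx": 0, "wy": 0, "wz": 0}, {"x": 0, "y": 0, "z": -140, "wx": 0, "wy": 0, "wz": 0}]}}

```text
clock: 14.02
tool_pos: [523.0, -162.8, 198.1]
ee_rot: [0.998, 0.069, 0.005, 0.002]
force: [0.5, 0.1, 0.9]
opening: 0.601
grip_force: 0.0
```

Run:
```python
from h import *
bot.camera("side"); bot.camera("side"); print(bot.get_state()["tool_pos"]); look("w5")
plan([(642,-223,150,8,0)])
```

```text
[ 521.52285743 -162.33876708  191.39597243]
top [84. 98.] 5824 [619.  35.] [103. 108.] 88.3 z 56.0 hsv [ 19.  35. 151.]
top [422.  88.] 2372 [ 642. -223.] [37. 37.] 43.1 z 54.0 hsv [ 23.  35. 116.]
top [558. 197.] 2040 [ 579. -349.] [37. 38.] 31.7 z 54.0 hsv [ 22.  37. 187.]
top [378. 206.] 304 [ 552. -206.] [ 4. 36.] 8.0 z 54.0 hsv [ 18.   26.  119.5]
top [318. 237.] 1716 [ 520. -163.] [37. 37.] 77.9 z 57.0 hsv [ 22.  37. 116.]
top [376. 272.] 697 [ 497. -215.] [10. 34.] 8.3 z 59.0 hsv [ 18.  25. 114.]
top [558. 294.] 1674 [ 497. -376.] [37. 38.] 3.2 z 54.0 hsv [120.  16.  26.]
top [364. 329.] 211 [ 440. -215.] [ 5. 21.] 8.9 z 53.0 hsv [ 18.  25. 102.]
tray 8229 [ 496.  -215.1] [117. 152.] 8.43
(642, -223, 150, 8, 0) -> [111.4  77.   39.7] [ 0. -0. -0.] rows 3.4
```

Emit:
{"fn": "drive_tool", "kwargs": {"moves": [{"x": 111.5, "y": 77, "z": 40, "wx": 0, "wy": 0, "wz": 0}, {"x": 111.5, "y": 77, "z": 40, "wx": 0, "wy": 0, "wz": 0}, {"x": 111.5, "y": 77, "z": 40, "wx": 0, "wy": 0, "wz": 0}, {"x": 111.5, "y": 77, "z": 40, "wx": 0, "wy": 0, "wz": 0}, {"x": 111.5, "y": 77, "z": 60, "wx": 0, "wy": 0, "wz": 0}], "jaw": -0.5}}

```text
clock: 14.58
tool_pos: [644.4, -224.4, 128.2]
ee_rot: [0.998, 0.069, 0.0, 0.0]
force: [0.6, -0.7, -0.5]
opening: 0.749
grip_force: 0.0
```

Emit:
{"fn": "drive_tool", "kwargs": {"moves": [{"x": 0, "y": 0, "z": 25, "wx": 0, "wy": 0, "wz": 0}, {"x": 0, "y": 0, "z": 50, "wx": 0, "wy": 0, "wz": 0}, {"x": 0, "y": 0, "z": 75, "wx": 0, "wy": 0, "wz": 0}, {"x": 0, "y": 0, "z": 84.5, "wx": 0, "wy": 0, "wz": 0}, {"x": 0, "y": 0, "z": 84.5, "wx": 0, "wy": 0, "wz": 0}]}}

```text
clock: 15.0
tool_pos: [640.2, -222.2, 40.8]
ee_rot: [0.998, 0.069, -0.003, -0.001]
force: [-0.3, 0.5, 0.7]
opening: 0.75
grip_force: 0.0
```

Emit:
{"fn": "drive_tool", "kwargs": {"moves": [{"x": 0, "y": 0, "z": 0, "wx": 0, "wy": 0, "wz": 0}, {"x": 0, "y": 0, "z": 0, "wx": 0, "wy": 0, "wz": 0}, {"x": 0, "y": 0, "z": 0, "wx": 0, "wy": 0, "wz": 0}, {"x": 0, "y": 0, "z": 0, "wx": 0, "wy": 0, "wz": 0}, {"x": 0, "y": 0, "z": 0, "wx": 0, "wy": 0, "wz": 0}], "jaw": 1, "newtons": 25}}

```text
clock: 15.42
tool_pos: [642.7, -223.2, 46.5]
ee_rot: [0.998, 0.069, 0.001, 0.0]
force: [-0.6, 0.9, 7.3]
opening: 0.436
grip_force: 25.8
```

Emit:
{"fn": "drive_tool", "kwargs": {"moves": [{"x": 0, "y": 0, "z": -30, "wx": 0, "wy": 0, "wz": 0}, {"x": 0, "y": 0, "z": -60, "wx": 0, "wy": 0, "wz": 0}, {"x": 0, "y": 0, "z": -85, "wx": 0, "wy": 0, "wz": 0}, {"x": 0, "y": 0, "z": -85, "wx": 0, "wy": 0, "wz": 0}]}}

```text
clock: 15.75
tool_pos: [643.8, -223.6, 136.6]
ee_rot: [0.998, 0.069, 0.004, 0.002]
force: [1.4, 1.2, 0.2]
opening: 0.436
grip_force: 25.6
```

Run:
```python
from h import *
bot.camera("side"); print(bot.get_state()["tool_pos"])
plan([(532.6,-258.3,132,8.3,0)])
```

```text
[ 643.12618975 -223.39464396  133.70713478]
(532.6, -258.3, 132, 8.3, 0) -> [-114.3   19.2    1.2] [ 0.2 -0.3 -0.3] rows 2.8
```

Emit:
{"fn": "drive_tool", "kwargs": {"moves": [{"x": -35, "y": 6, "z": 0, "wx": 0, "wy": 0, "wz": 0}, {"x": -70, "y": 13, "z": 0, "wx": 0, "wy": 0, "wz": 0}, {"x": -113, "y": 19.5, "z": 0, "wx": 0, "wy": 0, "wz": 0}, {"x": -113, "y": 19.5, "z": 0, "wx": 0, "wy": 0, "wz": 0}, {"x": -113, "y": 19.5, "z": 0, "wx": 0, "wy": 0, "wz": 0}]}}

```text
clock: 16.22
tool_pos: [531.1, -258.4, 129.4]
ee_rot: [0.998, 0.069, -0.0, -0.0]
force: [0.2, 0.2, -1.7]
opening: 0.433
grip_force: 25.6
```

Emit:
{"fn": "drive_tool", "kwargs": {"moves": [{"x": 0, "y": 0, "z": 25, "wx": 0, "wy": 0, "wz": 0}, {"x": 0, "y": 0, "z": 50, "wx": 0, "wy": 0, "wz": 0}, {"x": 0, "y": 0, "z": 72, "wx": 0, "wy": 0, "wz": 0}, {"x": 0, "y": 0, "z": 81, "wx": 0, "wy": 0, "wz": 0}, {"x": 0, "y": 0, "z": 81, "wx": 0, "wy": 0, "wz": 0}]}}

```text
clock: 16.63
tool_pos: [533.2, -257.2, 47.4]
ee_rot: [0.998, 0.07, -0.001, -0.001]
force: [-0.3, 0.0, -1.6]
opening: 0.432
grip_force: 28.3
```

Emit:
{"fn": "drive_tool", "kwargs": {"moves": [{"x": 0, "y": 0, "z": 0, "wx": 0, "wy": 0, "wz": 0}, {"x": 0, "y": 0, "z": 0, "wx": 0, "wy": 0, "wz": 0}, {"x": 0, "y": 0, "z": 0, "wx": 0, "wy": 0, "wz": 0}, {"x": 0, "y": 0, "z": 0, "wx": 0, "wy": 0, "wz": 0}], "jaw": -0.2}}

```text
clock: 16.97
tool_pos: [533.1, -257.9, 49.1]
ee_rot: [0.998, 0.069, 0.0, 0.0]
force: [-0.3, -0.8, 0.2]
opening: 0.6
grip_force: 0.0
```

Emit:
{"fn": "drive_tool", "kwargs": {"moves": [{"x": 0, "y": 0, "z": -25, "wx": 0, "wy": 0, "wz": 0}, {"x": 0, "y": 0, "z": -60, "wx": 0, "wy": 0, "wz": 0}, {"x": 0, "y": 0, "z": -100, "wx": 0, "wy": 0, "wz": 0}, {"x": 0, "y": 0, "z": -140, "wx": 0, "wy": 0, "wz": 0}, {"x": 0, "y": 0, "z": -140, "wx": 0, "wy": 0, "wz": 0}]}}

```text
clock: 17.38
tool_pos: [534.8, -258.9, 197.9]
ee_rot: [0.998, 0.069, 0.005, 0.003]
force: [0.4, -0.1, 0.6]
opening: 0.602
grip_force: 0.0
```

Run:
```python
from h import *
bot.camera("side"); bot.camera("side"); print(bot.get_state()["tool_pos"]); look("w6")
plan([(579,-349,150,8,0)])
```

```text
[ 533.39361709 -258.21648643  190.92618115]
top [ 4. 93.] 926 [613. -13.] [ 8. 87.] 86.9 z 49.0 hsv [19. 33. 62.]
top [439. 195.] 1889 [ 579. -349.] [37. 38.] 32.4 z 54.0 hsv [ 22.  37. 171.]
top [258. 204.] 283 [ 552. -207.] [ 4. 36.] 8.3 z 54.0 hsv [ 18.  25. 102.]
top [201. 235.] 1842 [ 520. -163.] [37. 37.] 72.3 z 57.0 hsv [ 22.  37. 109.]
top [318. 236.] 1731 [ 533. -258.] [37. 37.] 0.7 z 57.0 hsv [ 22.  37. 110.]
top [261. 271.] 691 [ 497. -215.] [11. 34.] 9.5 z 59.0 hsv [ 18.  26. 106.]
top [448. 293.] 1571 [ 497. -377.] [38. 37.] 38.4 z 54.0 hsv [120.  18.  25.]
top [274. 328.] 195 [ 443. -231.] [ 5. 19.] 7.5 z 53.0 hsv [19. 24. 88.]
tray 9571 [ 495.9 -214.7] [117. 153.] 8.32
(579, -349, 150, 8, 0) -> [33.1 96.6 39.1] [ 0. -0. -0.] rows 2.6
```

Emit:
{"fn": "drive_tool", "kwargs": {"moves": [{"x": 33, "y": 96.5, "z": 40, "wx": 0, "wy": 0, "wz": 0}, {"x": 33, "y": 96.5, "z": 40, "wx": 0, "wy": 0, "wz": 0}, {"x": 33, "y": 96.5, "z": 40, "wx": 0, "wy": 0, "wz": 0}, {"x": 33, "y": 96.5, "z": 40, "wx": 0, "wy": 0, "wz": 0}, {"x": 33, "y": 96.5, "z": 60, "wx": 0, "wy": 0, "wz": 0}], "jaw": -0.5}}

```text
clock: 17.95
tool_pos: [579.4, -350.2, 129.1]
ee_rot: [0.998, 0.069, 0.0, 0.0]
force: [0.7, 0.5, -0.0]
opening: 0.749
grip_force: 0.0
```

Emit:
{"fn": "drive_tool", "kwargs": {"moves": [{"x": 0, "y": 0, "z": 25, "wx": 0, "wy": 0, "wz": 0}, {"x": 0, "y": 0, "z": 50, "wx": 0, "wy": 0, "wz": 0}, {"x": 0, "y": 0, "z": 75, "wx": 0, "wy": 0, "wz": 0}, {"x": 0, "y": 0, "z": 84.5, "wx": 0, "wy": 0, "wz": 0}, {"x": 0, "y": 0, "z": 84.5, "wx": 0, "wy": 0, "wz": 0}]}}

```text
clock: 18.37
tool_pos: [577.3, -347.7, 40.7]
ee_rot: [0.998, 0.069, -0.002, -0.002]
force: [0.5, -0.1, 0.6]
opening: 0.747
grip_force: 0.0
```

Emit:
{"fn": "drive_tool", "kwargs": {"moves": [{"x": 0, "y": 0, "z": 0, "wx": 0, "wy": 0, "wz": 0}, {"x": 0, "y": 0, "z": 0, "wx": 0, "wy": 0, "wz": 0}, {"x": 0, "y": 0, "z": 0, "wx": 0, "wy": 0, "wz": 0}, {"x": 0, "y": 0, "z": 0, "wx": 0, "wy": 0, "wz": 0}, {"x": 0, "y": 0, "z": 0, "wx": 0, "wy": 0, "wz": 0}], "jaw": 1, "newtons": 25}}

```text
clock: 18.78
tool_pos: [579.5, -349.3, 46.1]
ee_rot: [0.998, 0.069, 0.001, 0.001]
force: [0.3, 0.4, 8.1]
opening: 0.433
grip_force: 25.8
```

Emit:
{"fn": "drive_tool", "kwargs": {"moves": [{"x": 0, "y": 0, "z": -30, "wx": 0, "wy": 0, "wz": 0}, {"x": 0, "y": 0, "z": -60, "wx": 0, "wy": 0, "wz": 0}, {"x": 0, "y": 0, "z": -85, "wx": 0, "wy": 0, "wz": 0}, {"x": 0, "y": 0, "z": -85, "wx": 0, "wy": 0, "wz": 0}]}}

```text
clock: 19.12
tool_pos: [580.5, -350.0, 136.2]
ee_rot: [0.998, 0.069, 0.003, 0.002]
force: [0.6, -1.6, 1.0]
opening: 0.436
grip_force: 25.6
```

Run:
```python
from h import *
bot.camera("side"); print(bot.get_state()["tool_pos"])
plan([(475.2,-266.7,132,8.3,0)])
```

```text
[ 579.87882553 -349.58569526  133.25571078]
(475.2, -266.7, 132, 8.3, 0) -> [-92.2 -96.6   0.5] [ 0.2 -0.2 -0.3] rows 3.2
```

Emit:
{"fn": "drive_tool", "kwargs": {"moves": [{"x": -25, "y": -26, "z": 0, "wx": 0, "wy": 0, "wz": 0}, {"x": -50, "y": -52, "z": 0, "wx": 0, "wy": 0, "wz": 0}, {"x": -75, "y": -78, "z": 0, "wx": 0, "wy": 0, "wz": 0}, {"x": -91.5, "y": -96.5, "z": 0, "wx": 0, "wy": 0, "wz": 0}, {"x": -91.5, "y": -96.5, "z": 0, "wx": 0, "wy": 0, "wz": 0}]}}

```text
clock: 19.58
tool_pos: [472.0, -263.7, 128.5]
ee_rot: [0.998, 0.07, -0.001, -0.001]
force: [0.4, 0.1, -0.6]
opening: 0.435
grip_force: 25.6
```

Emit:
{"fn": "drive_tool", "kwargs": {"moves": [{"x": 0, "y": 0, "z": 25, "wx": 0, "wy": 0, "wz": 0}, {"x": 0, "y": 0, "z": 50, "wx": 0, "wy": 0, "wz": 0}, {"x": 0, "y": 0, "z": 72, "wx": 0, "wy": 0, "wz": 0}, {"x": 0, "y": 0, "z": 81, "wx": 0, "wy": 0, "wz": 0}, {"x": 0, "y": 0, "z": 81, "wx": 0, "wy": 0, "wz": 0}]}}

```text
clock: 20.0
tool_pos: [474.5, -265.6, 46.8]
ee_rot: [0.998, 0.069, -0.001, -0.001]
force: [0.0, -0.2, -0.4]
opening: 0.441
grip_force: 28.4
```

Emit:
{"fn": "drive_tool", "kwargs": {"moves": [{"x": 0, "y": 0, "z": 0, "wx": 0, "wy": 0, "wz": 0}, {"x": 0, "y": 0, "z": 0, "wx": 0, "wy": 0, "wz": 0}, {"x": 0, "y": 0, "z": 0, "wx": 0, "wy": 0, "wz": 0}, {"x": 0, "y": 0, "z": 0, "wx": 0, "wy": 0, "wz": 0}], "jaw": -0.2}}

```text
clock: 20.33
tool_pos: [474.9, -266.1, 48.5]
ee_rot: [0.998, 0.069, 0.0, 0.0]
force: [0.5, 0.0, -0.4]
opening: 0.599
grip_force: 0.0
```

Emit:
{"fn": "drive_tool", "kwargs": {"moves": [{"x": 0, "y": 0, "z": -25, "wx": 0, "wy": 0, "wz": 0}, {"x": 0, "y": 0, "z": -60, "wx": 0, "wy": 0, "wz": 0}, {"x": 0, "y": 0, "z": -100, "wx": 0, "wy": 0, "wz": 0}, {"x": 0, "y": 0, "z": -140, "wx": 0, "wy": 0, "wz": 0}, {"x": 0, "y": 0, "z": -140, "wx": 0, "wy": 0, "wz": 0}]}}

```text
clock: 20.75
tool_pos: [476.7, -267.2, 197.0]
ee_rot: [0.998, 0.069, 0.004, 0.003]
force: [0.6, -0.8, 1.7]
opening: 0.598
grip_force: 0.0
```

Run:
```python
from h import *
bot.camera("side"); bot.camera("side"); print(bot.get_state()["tool_pos"]); look("w7")
Y=(98.3,0)
plan([(485,-240,160,45,0),(497,-215,140,70,0),(497,-215,110,98.3,0)])
```

```text
[ 475.35543068 -266.37992141  190.270965  ]
top [253. 128.] 317 [ 551. -207.] [ 4. 36.] 8.0 z 54.0 hsv [ 18.  24. 111.]
top [193. 162.] 2151 [ 520. -163.] [37. 37.] 19.1 z 57.0 hsv [ 21.  37. 185.]
top [318. 163.] 1945 [ 532. -258.] [37. 37.] 54.5 z 57.0 hsv [ 22.  36. 114.]
top [257. 202.] 667 [ 496. -215.] [10. 34.] 8.6 z 59.0 hsv [ 18.  25. 111.]
top [455. 227.] 1794 [ 497. -377.] [37. 38.] 6.7 z 54.0 hsv [120.  13.  26.]
top [318. 238.] 1723 [ 473. -267.] [37. 37.] 76.0 z 57.0 hsv [ 22.  36. 112.]
top [262. 267.] 328 [ 441. -223.] [ 4. 36.] 7.9 z 53.0 hsv [ 19.  25. 101.]
tray 10224 [ 495.9 -214.6] [116. 153.] 8.44
(485, -240, 160, 45, 0) -> [ 13.7 -24.4  28.4] [  0.  -0. -37.] rows 5.2
(497, -215, 140, 70, 0) -> [26.2 -9.2 20. ] [  0.   0. -25.] rows 3.5
(497, -215, 110, 98.3, 0) -> [ 0.  0. 30.] [  0.    0.  -28.3] rows 4.0
```

View pics/w7.png

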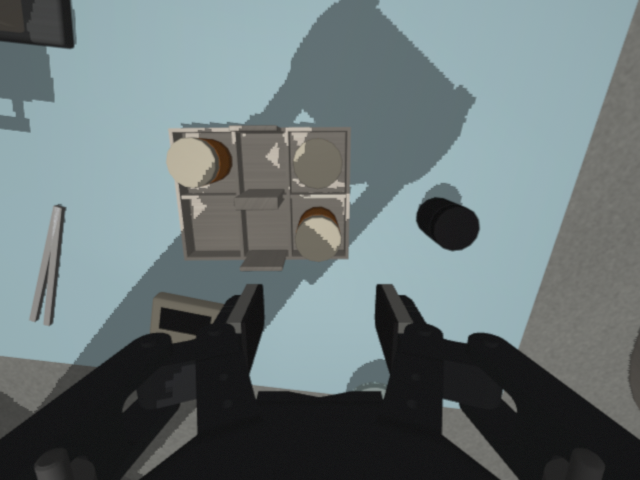

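All three jars stand upright in pockets at (193,162), (318,163) and (318,238). Next I grip the handle.

Emit:
{"fn": "drive_tool", "kwargs": {"moves": [{"x": 13, "y": -24, "z": 28, "wx": 0, "wy": 0, "wz": -34}, {"x": 13, "y": -24, "z": 28, "wx": 0, "wy": 0, "wz": -34}, {"x": 13, "y": -24, "z": 28, "wx": 0, "wy": 0, "wz": -34}, {"x": 13, "y": -24, "z": 28, "wx": 0, "wy": 0, "wz": -34}, {"x": 13, "y": -24, "z": 28, "wx": 0, "wy": 0, "wz": -34}], "jaw": 0.3}}

```text
clock: 21.32
tool_pos: [483.8, -240.0, 158.4]
ee_rot: [0.932, 0.361, -0.001, -0.001]
force: [-0.0, 0.3, -0.1]
opening: 0.347
grip_force: 0.0
```

Emit:
{"fn": "drive_tool", "kwargs": {"moves": [{"x": 26, "y": -9, "z": 20, "wx": 0, "wy": 0, "wz": -28}, {"x": 26, "y": -9, "z": 20, "wx": 0, "wy": 0, "wz": -28}, {"x": 26, "y": -9, "z": 20, "wx": 0, "wy": 0, "wz": -28}, {"x": 26, "y": -9, "z": 20, "wx": 0, "wy": 0, "wz": -28}, {"x": 26, "y": -9, "z": 20, "wx": 0, "wy": 0, "wz": -28}]}}

```text
clock: 21.73
tool_pos: [497.2, -216.0, 138.6]
ee_rot: [0.818, 0.576, -0.001, -0.001]
force: [-0.5, 0.3, -0.7]
opening: 0.354
grip_force: 0.0
```

Emit:
{"fn": "drive_tool", "kwargs": {"moves": [{"x": 0, "y": 0, "z": 25, "wx": 0, "wy": 0, "wz": -28}, {"x": 0, "y": 0, "z": 25, "wx": 0, "wy": 0, "wz": -28}, {"x": 0, "y": 0, "z": 25, "wx": 0, "wy": 0, "wz": -28}, {"x": 0, "y": 0, "z": 25, "wx": 0, "wy": 0, "wz": -28}, {"x": 0, "y": 0, "z": 25, "wx": 0, "wy": 0, "wz": -28}]}}

```text
clock: 22.15
tool_pos: [497.2, -216.2, 114.2]
ee_rot: [0.656, 0.755, -0.0, -0.001]
force: [-0.7, 0.2, -0.7]
opening: 0.35
grip_force: 0.0
```

Run:
```python
from h import *
bot.camera("side"); bot.camera("side"); print(bot.get_state()["tool_pos"])
f,P=cloud("wrist"); z=P[...,2]; H=cv2.cvtColor(f,cv2.COLOR_RGB2HSV)
plan([(496.5,-215,112,98.3,0),(496.5,-215,45,98.3,0)])
```

```text
[ 497.41209067 -216.29539965  114.61626608]
(496.5, -215, 112, 98.3, 0) -> [ 1.4 -0.8  2.8] [-0.  -0.  -0.7] rows 0.1
(496.5, -215, 45, 98.3, 0) -> [ 0.  0. 67.] [0. 0. 0.] rows 1.6
```

Emit:
{"fn": "drive_tool", "kwargs": {"moves": [{"x": 1.5, "y": -1, "z": 15, "wx": 0, "wy": 0, "wz": -0.7}, {"x": 1.5, "y": -1, "z": 35, "wx": 0, "wy": 0, "wz": -0.7}, {"x": 1.5, "y": -1, "z": 55, "wx": 0, "wy": 0, "wz": -0.7}, {"x": 1.5, "y": -1, "z": 68, "wx": 0, "wy": 0, "wz": -0.7}, {"x": 1.5, "y": -1, "z": 68, "wx": 0, "wy": 0, "wz": -0.7}]}}

```text
clock: 22.72
tool_pos: [495.2, -214.4, 44.4]
ee_rot: [0.653, 0.758, -0.001, -0.002]
force: [-1.0, 0.1, 0.1]
opening: 0.35
grip_force: 0.0
```

Emit:
{"fn": "drive_tool", "kwargs": {"moves": [{"x": 0, "y": 0, "z": 0, "wx": 0, "wy": 0, "wz": 0}, {"x": 0, "y": 0, "z": 0, "wx": 0, "wy": 0, "wz": 0}, {"x": 0, "y": 0, "z": 0, "wx": 0, "wy": 0, "wz": 0}, {"x": 0, "y": 0, "z": 0, "wx": 0, "wy": 0, "wz": 0}, {"x": 0, "y": 0, "z": 0, "wx": 0, "wy": 0, "wz": 0}], "jaw": 1, "newtons": 70}}

```text
clock: 23.13
tool_pos: [496.9, -215.2, 48.3]
ee_rot: [0.652, 0.758, 0.0, 0.001]
force: [-0.1, 0.8, 4.6]
opening: 0.105
grip_force: 69.3
```

Emit:
{"fn": "drive_tool", "kwargs": {"moves": [{"x": 0, "y": 0, "z": -4, "wx": 0, "wy": 0, "wz": 0}, {"x": 0, "y": 0, "z": -10, "wx": 0, "wy": 0, "wz": 0}, {"x": 0, "y": 0, "z": -20, "wx": 0, "wy": 0, "wz": 0}, {"x": 0, "y": 0, "z": -30, "wx": 0, "wy": 0, "wz": 0}, {"x": 0, "y": 0, "z": -40, "wx": 0, "wy": 0, "wz": 0}]}}

```text
clock: 23.55
tool_pos: [496.6, -215.1, 88.6]
ee_rot: [0.652, 0.758, 0.0, 0.0]
force: [0.2, 0.2, -5.5]
opening: 0.109
grip_force: 68.3
```

Run:
```python
from h import *
bot.camera("side"); print(bot.get_state()["tool_pos"],bot.get_state()["force"])
# mouth L=(584,298) yaw 2.1; tray centre 42 mm outside
a=np.radians(2.1); c=np.array([584.2,298])-44*np.array([np.cos(a),np.sin(a)]); print(c)
x,y=c
plan([(496,-215,190,98.3,0),(420,-120,220,98.3,0),(400,60,225,95,0),(450,200,215,92.1,0),(x-25,y,150,92.1,0),(x-25,y,102,92.1,0),(x,y,102,92.1,0),(x,y,94,92.1,0)])
```

```text
[ 497.36838144 -215.44282683   90.87128847] [ 1.83857144 -0.4562809  -1.60975271]
[540.22955067 296.38767682]
(496, -215, 190, 98.3, 0) -> [  0.5  -1.  -99.1] [0.1 0.1 0.4] rows 2.4
(420, -120, 220, 98.3, 0) -> [105.  -61.5 -30. ] [0. 0. 0.] rows 3.0
(400, 60, 225, 95, 0) -> [181.    6.2  -5. ] [0.  0.  3.3] rows 4.3
(450, 200, 215, 92.1, 0) -> [135.1  62.   10. ] [0.  0.  2.9] rows 3.6
(np.float64(515.2295506737391), np.float64(296.38767681691155), 150, 92.1, 0) -> [93.9 68.7 65. ] [0. 0. 0.] rows 3.2
(np.float64(515.2295506737391), np.float64(296.38767681691155), 102, 92.1, 0) -> [ 0.  0. 48.] [0. 0. 0.] rows 1.2
(np.float64(540.2295506737391), np.float64(296.38767681691155), 102, 92.1, 0) -> [-0.9 25.   0. ] [0. 0. 0.] rows 0.6
(np.float64(540.2295506737391), np.float64(296.38767681691155), 94, 92.1, 0) -> [0. 0. 8.] [0. 0. 0.] rows 0.2
```

Emit:
{"fn": "drive_tool", "kwargs": {"moves": [{"x": 0, "y": 0, "z": -15, "wx": 0, "wy": 0, "wz": 0}, {"x": 0, "y": 0, "z": -38, "wx": 0, "wy": 0, "wz": 0}, {"x": 0, "y": 0, "z": -65, "wx": 0, "wy": 0, "wz": 0}, {"x": 0, "y": 0, "z": -92, "wx": 0, "wy": 0, "wz": 0}, {"x": 0, "y": 0, "z": -112, "wx": 0, "wy": 0, "wz": 0}]}}

```text
clock: 24.02
tool_pos: [496.7, -215.1, 202.2]
ee_rot: [0.652, 0.759, 0.0, 0.001]
force: [0.7, -0.9, -5.6]
opening: 0.104
grip_force: 68.7
```

Emit:
{"fn": "drive_tool", "kwargs": {"moves": [{"x": 15, "y": 3, "z": -3, "wx": 0, "wy": 0, "wz": 1}, {"x": 40, "y": 7, "z": -5, "wx": 0, "wy": 0, "wz": 2}, {"x": 68, "y": 12, "z": -5, "wx": 0, "wy": 0, "wz": 4}, {"x": 97, "y": 18, "z": -5, "wx": 0, "wy": 0, "wz": 5}, {"x": 126, "y": 23, "z": -5, "wx": 0, "wy": 0, "wz": 6.2}]}}

```text
clock: 24.43
tool_pos: [500.1, -85.8, 204.8]
ee_rot: [0.692, 0.722, 0.0, 0.0]
force: [1.3, -0.0, -4.2]
opening: 0.101
grip_force: 68.8
```

Emit:
{"fn": "drive_tool", "kwargs": {"moves": [{"x": 25, "y": 2, "z": 0, "wx": 0, "wy": 0, "wz": 0}, {"x": 51, "y": 4, "z": 0, "wx": 0, "wy": 0, "wz": 0}, {"x": 77, "y": 5, "z": 0, "wx": 0, "wy": 0, "wz": 0}, {"x": 102, "y": 7, "z": 0, "wx": 0, "wy": 0, "wz": 0}, {"x": 127.5, "y": 9, "z": 0, "wx": 0, "wy": 0, "wz": 0}]}}

```text
clock: 24.85
tool_pos: [503.5, 42.0, 204.9]
ee_rot: [0.692, 0.722, 0.0, 0.0]
force: [-0.1, -1.1, -4.8]
opening: 0.101
grip_force: 68.8
```

Emit:
{"fn": "drive_tool", "kwargs": {"moves": [{"x": 25, "y": 2, "z": 0, "wx": 0, "wy": 0, "wz": 0}, {"x": 51, "y": 4, "z": 0, "wx": 0, "wy": 0, "wz": 0}, {"x": 77, "y": 5, "z": 0, "wx": 0, "wy": 0, "wz": 0}, {"x": 102, "y": 7, "z": 0, "wx": 0, "wy": 0, "wz": 0}, {"x": 127.5, "y": 9, "z": 0, "wx": 0, "wy": 0, "wz": 0}]}}

```text
clock: 25.27
tool_pos: [507.1, 169.8, 204.8]
ee_rot: [0.692, 0.722, 0.0, 0.0]
force: [-0.1, 0.2, -6.2]
opening: 0.099
grip_force: 68.8
```

Emit:
{"fn": "drive_tool", "kwargs": {"moves": [{"x": 28, "y": 2, "z": 0, "wx": 0, "wy": 0, "wz": 0}, {"x": 57, "y": 4, "z": 0, "wx": 0, "wy": 0, "wz": 0}, {"x": 86, "y": 6, "z": 0, "wx": 0, "wy": 0, "wz": 0}, {"x": 112, "y": 8, "z": 0, "wx": 0, "wy": 0, "wz": 0}, {"x": 127.5, "y": 9, "z": 0, "wx": 0, "wy": 0, "wz": 0}]}}

```text
clock: 25.68
tool_pos: [510.5, 298.7, 204.6]
ee_rot: [0.691, 0.723, 0.0, -0.0]
force: [0.1, -0.5, -4.9]
opening: 0.107
grip_force: 68.8
```

Run:
```python
from h import *
bot.camera("side"); bot.camera("side"); print(bot.get_state()["tool_pos"])
f,P=cloud("wrist"); save("w8",f)
z=P[...,2]; fl=(abs(z-50)<6)&(P[...,0]>480)&(P[...,0]<600)&(P[...,1]>180)&(P[...,1]<420); q=P[fl]
print("door lvl",len(q), q[:,2].mean() if len(q) else 0)
m=(abs(z-122)<5)&(P[...,1]>230)&(P[...,1]<380)&(P[...,0]>560)&(P[...,0]<700); q=P[m]; print("roof",len(q),np.percentile(q[:,0],[0,1,3]), q[:,1].min(),q[:,1].max())
f2,P2=cloud("scene"); save("scene3",f2)
z=P2[...,2]; m=(abs(z-122)<5)&(P2[...,1]>230)&(P2[...,1]<370)&(P2[...,0]>560)&(P2[...,0]<700); q=P2[m]; print("roof sc",np.percentile(q[:,0],[0,1,3]))
plan([(515.2,296,150,92.1,0),(515.2,296,106,92.1,0),(541,297,106,92.1,0),(541,297,98.5,92.1,0)])
```

```text
[510.5350225  298.24807441 204.32024946]
door lvl 214 49.937025544462905
roof 33987 [588.91077241 592.65474118 596.35957888] 230.0002343578019 379.9987110870343
roof sc [585.75656652 588.73235645 591.41403194]
(515.2, 296, 150, 92.1, 0) -> [-0.4  4.5 54.3] [-0.   0.   0.4] rows 1.3
(515.2, 296, 106, 92.1, 0) -> [ 0.  0. 44.] [0. 0. 0.] rows 1.1
(541, 297, 106, 92.1, 0) -> [ 0.1 25.8  0. ] [0. 0. 0.] rows 0.6
(541, 297, 98.5, 92.1, 0) -> [0.  0.  7.5] [0. 0. 0.] rows 0.2
```

View pics/w8.png

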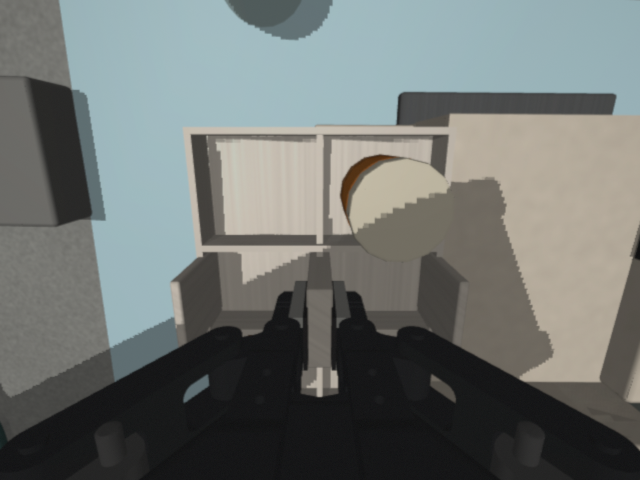

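Wrist view: tray is level in the grip over the lowered door, square to the incubator, jar upright at (395,205). Lowering it now.

Emit:
{"fn": "drive_tool", "kwargs": {"moves": [{"x": -1, "y": 0, "z": 20, "wx": 0, "wy": 0, "wz": 0.4}, {"x": -1, "y": 0, "z": 42, "wx": 0, "wy": 0, "wz": 0.4}, {"x": -1, "y": 0, "z": 65, "wx": 0, "wy": 0, "wz": 0.4}, {"x": -1, "y": 0, "z": 84, "wx": 0, "wy": 0, "wz": 0.4}, {"x": -1, "y": 0, "z": 97, "wx": 0, "wy": 0, "wz": 0.4}]}}

```text
clock: 26.3
tool_pos: [510.5, 293.9, 105.5]
ee_rot: [0.695, 0.719, -0.001, -0.0]
force: [0.2, -0.5, -5.4]
opening: 0.107
grip_force: 68.8
```

Emit:
{"fn": "drive_tool", "kwargs": {"moves": [{"x": 0, "y": 5, "z": 0, "wx": 0, "wy": 0, "wz": 0}, {"x": 0, "y": 14, "z": 0, "wx": 0, "wy": 0, "wz": 0}, {"x": 0, "y": 22, "z": 0, "wx": 0, "wy": 0, "wz": 0}, {"x": 0, "y": 25, "z": 0, "wx": 0, "wy": 0, "wz": 0}, {"x": 0, "y": 25, "z": 0, "wx": 0, "wy": 0, "wz": 0}]}}

```text
clock: 26.72
tool_pos: [537.2, 296.3, 108.4]
ee_rot: [0.695, 0.719, 0.001, 0.0]
force: [0.2, -0.4, -5.4]
opening: 0.106
grip_force: 68.9
```

Emit:
{"fn": "drive_tool", "kwargs": {"moves": [{"x": 0, "y": 0, "z": 3, "wx": 0, "wy": 0, "wz": 0}, {"x": 0, "y": 0, "z": 6, "wx": 0, "wy": 0, "wz": 0}, {"x": 0, "y": 0, "z": 8.5, "wx": 0, "wy": 0, "wz": 0}, {"x": 0, "y": 0, "z": 8.5, "wx": 0, "wy": 0, "wz": 0}]}}

```text
clock: 27.05
tool_pos: [535.6, 296.2, 98.5]
ee_rot: [0.694, 0.72, -0.0, -0.0]
force: [-0.2, 0.3, -5.5]
opening: 0.104
grip_force: 68.9
```

Emit:
{"fn": "drive_tool", "kwargs": {"moves": [{"x": 0, "y": 0, "z": 1, "wx": 0, "wy": 0, "wz": 0}, {"x": 0, "y": 0, "z": 2, "wx": 0, "wy": 0, "wz": 0}, {"x": 0, "y": 0, "z": 2.5, "wx": 0, "wy": 0, "wz": 0}, {"x": 0, "y": 0, "z": 2.5, "wx": 0, "wy": 0, "wz": 0}]}}

```text
clock: 27.38
tool_pos: [535.7, 296.3, 98.3]
ee_rot: [0.694, 0.72, 0.0, 0.0]
force: [-12.3, -5.5, 15.7]
opening: 0.109
grip_force: 72.1
```

Emit:
{"fn": "drive_tool", "kwargs": {"moves": [{"x": 0, "y": 0, "z": 0, "wx": 0, "wy": 0, "wz": 0}, {"x": 0, "y": 0, "z": 0, "wx": 0, "wy": 0, "wz": 0}, {"x": 0, "y": 0, "z": 0, "wx": 0, "wy": 0, "wz": 0}, {"x": 0, "y": 0, "z": 0, "wx": 0, "wy": 0, "wz": 0}], "jaw": 0.35}}

```text
clock: 27.72
tool_pos: [535.9, 296.3, 96.4]
ee_rot: [0.694, 0.72, 0.0, 0.0]
force: [-0.2, -0.5, -0.2]
opening: 0.325
grip_force: 0.0
```

Emit:
{"fn": "drive_tool", "kwargs": {"moves": [{"x": 0, "y": 0, "z": -15, "wx": 0, "wy": 0, "wz": 0}, {"x": 0, "y": 0, "z": -45, "wx": 0, "wy": 0, "wz": 0}, {"x": 0, "y": 0, "z": -80, "wx": 0, "wy": 0, "wz": 0}, {"x": 0, "y": 0, "z": -110, "wx": 0, "wy": 0, "wz": 0}, {"x": 0, "y": 0, "z": -110, "wx": 0, "wy": 0, "wz": 0}]}}

```text
clock: 28.13
tool_pos: [537.3, 297.0, 213.3]
ee_rot: [0.694, 0.72, 0.004, 0.001]
force: [0.5, -0.5, 1.1]
opening: 0.325
grip_force: 0.0
```

Run:
```python
from h import *
bot.camera("side"); bot.camera("side"); print(bot.get_state()["tool_pos"],bot.get_state()["joint_pos"].round(2))
f,P=cloud("wrist"); save("w9",f); f2,P2=cloud("scene")
for n,Q in(("w",P),("s",P2)):
    z=Q[...,2]; m=(abs(z-50)<5)&(Q[...,0]>250)&(Q[...,0]<450)&(Q[...,1]>150)&(Q[...,1]<520); q=Q[m]
    if len(q)>50: print(n,"box",len(q),cv2.minAreaRect(q[:,:2].astype(np.float32)))
    m=(z>98)&(z<114)&(Q[...,0]>450)&(Q[...,0]<584)&(Q[...,1]>200)&(Q[...,1]<400)
    k,l,st,ce=cv2.connectedComponentsWithStats(m.astype(np.uint8))
    for i in range(1,k):
        if st[i,4]>60: q=Q[l==i]; r=cv2.minAreaRect(q[:,:2].astype(np.float32)); print(n,"top",ce[i].round(),st[i,4],np.round(r[0]),np.round(r[1]),round(r[2],1),np.median(q[:,2]).round())
plan([(400,290,200,92.1,0),(400,290,200,92.1,-30),(425,291,130,92.1,-50),(425,291,88,92.1,-50)])
```

```text
[536.19394119 296.41946834 207.44782855] [ 0.46 -0.01  1.64  0.    1.51  0.43]
w box 2689 ((331.68341064453125, 399.1847229003906), (257.2956237792969, 82.03427124023438), 46.35985565185547)
w top [397. 118.] 83 [584. 384.] [ 1. 10.] 0.6 107.0
w top [361. 180.] 2476 [564. 344.] [37. 37.] 2.6 107.0
w top [241. 244.] 354 [481. 295.] [ 5. 36.] 1.8 104.0
w top [319. 245.] 683 [537. 297.] [ 9. 34.] 2.1 109.0
w top [342. 308.] 618 [555. 247.] [13. 35.] 3.5 107.0
w top [295. 309.] 365 [521. 245.] [ 9. 32.] 0.4 107.0
s box 441 ((267.92022705078125, 349.0478515625), (38.27275466918945, 120.99146270751953), 1.6749571561813354)
s top [358. 288.] 161 [510. 244.] [36. 38.] 0.8 107.0
s top [343. 299.] 116 [565. 247.] [38. 29.] 88.1 107.0
s top [366. 304.] 89 [539. 298.] [34. 13.] 87.7 108.0
s top [375. 319.] 133 [562. 343.] [38. 28.] 83.5 107.0
(400, 290, 200, 92.1, 0) -> [  -1.2 -135.6    5.2] [-0.1  0.  -0. ] rows 3.3
(400, 290, 200, 92.1, -30) -> [0. 0. 0.] [-30.   0.   0.] rows 4.2
(425, 291, 130, 92.1, -50) -> [  0.1 -13.3  73.1] [-20.  -0.   0.] rows 2.8
(425, 291, 88, 92.1, -50) -> [  0.  -32.2  27. ] [0. 0. 0.] rows 1.0
```

View pics/w9.png

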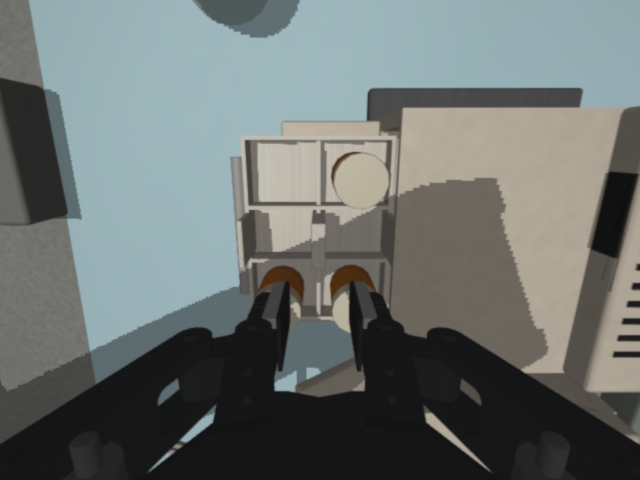

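Tray rests level on the door at (537,297), all three jars upright, front edge just at the mouth. Next I go behind it, tilt and push the tab.

Emit:
{"fn": "drive_tool", "kwargs": {"moves": [{"x": -1, "y": -135, "z": 0, "wx": 0, "wy": 0, "wz": 0}, {"x": -1, "y": -135, "z": 0, "wx": 0, "wy": 0, "wz": 0}, {"x": -1, "y": -135, "z": 0, "wx": 0, "wy": 0, "wz": 0}, {"x": -1, "y": -135, "z": 0, "wx": 0, "wy": 0, "wz": 0}, {"x": -1, "y": -135, "z": 0, "wx": 0, "wy": 0, "wz": 0}], "jaw": 1, "newtons": 20}}

```text
clock: 28.75
tool_pos: [398.6, 290.3, 205.5]
ee_rot: [0.694, 0.72, -0.0, -0.0]
force: [0.7, -0.2, 0.2]
opening: -0.001
grip_force: 0.0
```

Emit:
{"fn": "drive_tool", "kwargs": {"moves": [{"x": 0, "y": 0, "z": 0, "wx": -30, "wy": 0, "wz": 0}, {"x": 0, "y": 0, "z": 0, "wx": -30, "wy": 0, "wz": 0}, {"x": 0, "y": 0, "z": 0, "wx": -30, "wy": 0, "wz": 0}, {"x": 0, "y": 0, "z": 0, "wx": -30, "wy": 0, "wz": 0}, {"x": 0, "y": 0, "z": 0, "wx": -30, "wy": 0, "wz": 0}]}}

```text
clock: 29.17
tool_pos: [400.3, 290.3, 204.7]
ee_rot: [0.669, 0.695, 0.188, 0.182]
force: [-0.6, -0.3, -0.2]
opening: -0.003
grip_force: 0.0
```

Emit:
{"fn": "drive_tool", "kwargs": {"moves": [{"x": 0, "y": -13, "z": 73, "wx": -20, "wy": 0, "wz": 0}, {"x": 0, "y": -13, "z": 73, "wx": -20, "wy": 0, "wz": 0}, {"x": 0, "y": -13, "z": 73, "wx": -20, "wy": 0, "wz": 0}, {"x": 0, "y": -13, "z": 73, "wx": -20, "wy": 0, "wz": 0}, {"x": 0, "y": -13, "z": 73, "wx": -20, "wy": 0, "wz": 0}]}}

```text
clock: 29.58
tool_pos: [426.1, 291.2, 135.7]
ee_rot: [0.63, 0.653, 0.302, 0.292]
force: [-0.4, 0.4, 0.7]
opening: 0.001
grip_force: 0.0
```

Run:
```python
from h import *
bot.camera("side"); bot.camera("side"); s=bot.get_state(); print(s["tool_pos"],s["joint_pos"].round(2),Ro.from_quat(s["ee_rot"]).as_matrix()[:,2].round(3))
plan([(425,293,88,92.1,-50),(465,294.5,88,92.1,-50)])
```

```text
[427.04643833 291.72878547 138.27870619] [ 0.84 -0.51  2.32 -0.83  0.84  1.22] [ 0.764  0.027 -0.645]
(425, 293, 88, 92.1, -50) -> [  1.3 -39.7  30.9] [-0.2  0.  -0.1] rows 1.2
(465, 294.5, 88, 92.1, -50) -> [ 0.  25.7 30.7] [0. 0. 0.] rows 1.0
```

Emit:
{"fn": "drive_tool", "kwargs": {"moves": [{"x": 1.5, "y": -20, "z": 15, "wx": 0, "wy": 0, "wz": 0}, {"x": 1.5, "y": -39, "z": 31, "wx": 0, "wy": 0, "wz": 0}, {"x": 1.5, "y": -39, "z": 31, "wx": 0, "wy": 0, "wz": 0}, {"x": 1.5, "y": -39, "z": 31, "wx": 0, "wy": 0, "wz": 0}]}}

```text
clock: 30.02
tool_pos: [425.4, 292.6, 87.5]
ee_rot: [0.63, 0.652, 0.303, 0.293]
force: [-0.5, -0.8, 1.5]
opening: 0.0
grip_force: 0.0
```

Emit:
{"fn": "drive_tool", "kwargs": {"moves": [{"x": 0, "y": 4, "z": 5, "wx": 0, "wy": 0, "wz": 0}, {"x": 0, "y": 8, "z": 9.5, "wx": 0, "wy": 0, "wz": 0}, {"x": 0, "y": 12, "z": 14.5, "wx": 0, "wy": 0, "wz": 0}, {"x": 0, "y": 16, "z": 19, "wx": 0, "wy": 0, "wz": 0}, {"x": 0, "y": 19, "z": 23, "wx": 0, "wy": 0, "wz": 0}]}}

```text
clock: 30.43
tool_pos: [455.6, 293.9, 87.3]
ee_rot: [0.629, 0.652, 0.304, 0.293]
force: [-0.2, 0.9, -0.8]
opening: 0.0
grip_force: 0.0
```

Emit:
{"fn": "drive_tool", "kwargs": {"moves": [{"x": 0, "y": 3, "z": 4, "wx": 0, "wy": 0, "wz": 0}, {"x": 0, "y": 6.5, "z": 7.5, "wx": 0, "wy": 0, "wz": 0}, {"x": 0, "y": 9.5, "z": 11.5, "wx": 0, "wy": 0, "wz": 0}, {"x": 0, "y": 13, "z": 15.5, "wx": 0, "wy": 0, "wz": 0}, {"x": 0, "y": 16, "z": 19, "wx": 0, "wy": 0, "wz": 0}]}}

```text
clock: 30.85
tool_pos: [479.9, 294.8, 86.6]
ee_rot: [0.629, 0.652, 0.304, 0.293]
force: [-6.5, -0.1, 2.8]
opening: -0.002
grip_force: 2.9
```

Run:
```python
from h import *
s=bot.get_state(); print(s["tool_pos"],s["joint_pos"].round(2))
f,P=cloud("scene"); save("scene4",f)
im=f[230:400,260:460]; save("s4c",cv2.resize(im,(700,595),interpolation=cv2.INTER_CUBIC))
z=P[...,2]
m=(z>98)&(z<114)&(P[...,0]>450)&(P[...,0]<590)&(P[...,1]>200)&(P[...,1]<400)
k,l,st,ce=cv2.connectedComponentsWithStats(m.astype(np.uint8))
for i in range(1,k):
    if st[i,4]>50: q=P[l==i]; r=cv2.minAreaRect(q[:,:2].astype(np.float32)); print("top",ce[i].round(),st[i,4],np.round(r[0]),np.round(r[1]),np.median(q[:,2]).round())
```

```text
[479.90781495 294.76536128  86.64315429] [ 0.75 -0.32  2.29 -0.93  0.67  1.32]
top [353. 292.] 163 [529. 245.] [38. 34.] 107.0
top [384. 291.] 88 [471. 296.] [21. 42.] 105.0
top [361. 309.] 89 [559. 298.] [12. 34.] 108.0
```

View pics/s4c.png

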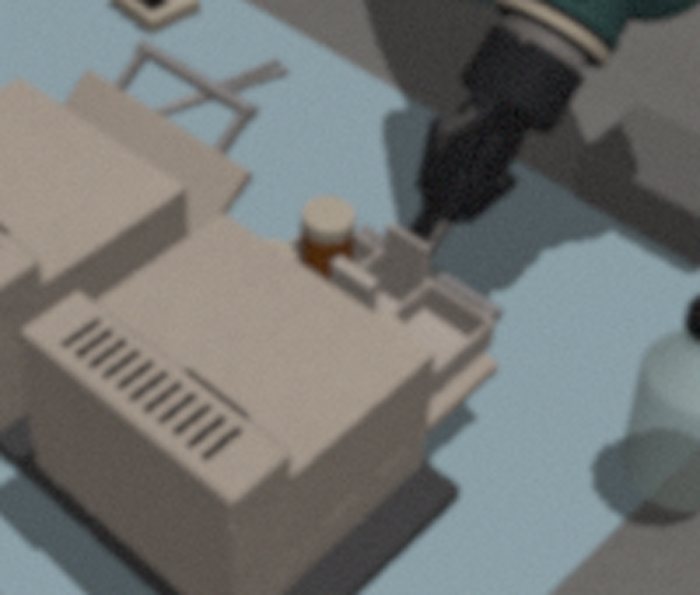

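Crop: fingertips bear on the rear tab at (415,235) and the tray has begun sliding in, jar upright at (327,235). Pushing on home.

Emit:
{"fn": "drive_tool", "kwargs": {"moves": [{"x": 0, "y": 5, "z": 6, "wx": 0, "wy": 0, "wz": 0}, {"x": 0, "y": 10, "z": 12, "wx": 0, "wy": 0, "wz": 0}, {"x": 0, "y": 15.5, "z": 18.5, "wx": 0, "wy": 0, "wz": 0}, {"x": 0, "y": 20.5, "z": 24.5, "wx": 0, "wy": 0, "wz": 0}, {"x": 0, "y": 25.5, "z": 30.5, "wx": 0, "wy": 0, "wz": 0}]}}

```text
clock: 31.32
tool_pos: [519.6, 296.2, 86.6]
ee_rot: [0.629, 0.652, 0.304, 0.293]
force: [-6.9, -0.4, 5.7]
opening: -0.002
grip_force: 3.5
```

Emit:
{"fn": "drive_tool", "kwargs": {"moves": [{"x": 0, "y": 5, "z": 6, "wx": 0, "wy": 0, "wz": 0}, {"x": 0, "y": 10, "z": 12, "wx": 0, "wy": 0, "wz": 0}, {"x": 0, "y": 14, "z": 17, "wx": 0, "wy": 0, "wz": 0}, {"x": 0, "y": 18, "z": 21.5, "wx": 0, "wy": 0, "wz": 0}, {"x": 0, "y": 21, "z": 25, "wx": 0, "wy": 0, "wz": 0}]}}

```text
clock: 31.73
tool_pos: [552.3, 297.4, 86.6]
ee_rot: [0.629, 0.652, 0.304, 0.293]
force: [-7.1, -0.2, 5.2]
opening: -0.001
grip_force: 3.5
```

Run:
```python
from h import *
bot.camera("side"); s=bot.get_state(); print(s["tool_pos"],s["force"],s["joint_pos"].round(2))
f,P=cloud("scene"); save("scene5",f)
z=P[...,2]; m=(z>95)&(z<112)&(P[...,0]>500)&(P[...,0]<600)&(P[...,1]>210)&(P[...,1]<390); print(m.sum())
if m.sum(): print(np.median(P[m],0))
```

```text
[552.72074685 297.37640436  86.74276901] [-1.82873438 -0.38081378  1.11872487] [ 0.64 -0.18  2.17 -0.93  0.58  1.26]
155
[550.51100094 304.47471215 102.79907546]
```

Emit:
{"fn": "drive_tool", "kwargs": {"moves": [{"x": 0, "y": 3, "z": 4, "wx": 0, "wy": 0, "wz": 0}, {"x": 0, "y": 6, "z": 7.5, "wx": 0, "wy": 0, "wz": 0}, {"x": 0, "y": 9, "z": 11, "wx": 0, "wy": 0, "wz": 0}, {"x": 0, "y": 11.5, "z": 14, "wx": 0, "wy": 0, "wz": 0}, {"x": 0, "y": 13, "z": 15.5, "wx": 0, "wy": 0, "wz": 0}]}}

```text
clock: 32.25
tool_pos: [572.1, 298.0, 86.4]
ee_rot: [0.629, 0.652, 0.304, 0.293]
force: [-4.3, 0.3, 1.4]
opening: 0.002
grip_force: 2.5
```

Emit:
{"fn": "drive_tool", "kwargs": {"moves": [{"x": 0, "y": 0, "z": 0, "wx": 0, "wy": 0, "wz": 0}, {"x": 0, "y": 0, "z": 0, "wx": 0, "wy": 0, "wz": 0}, {"x": 0, "y": 0, "z": 0, "wx": 0, "wy": 0, "wz": 0}]}}

```text
clock: 32.5
tool_pos: [571.8, 298.0, 86.4]
ee_rot: [0.629, 0.652, 0.304, 0.293]
force: [-0.7, 0.5, -0.3]
opening: -0.001
grip_force: 0.0
```

Emit:
{"fn": "drive_tool", "kwargs": {"moves": [{"x": 0, "y": -16, "z": -20, "wx": 0, "wy": 0, "wz": 0}, {"x": 0, "y": -45, "z": -55, "wx": 0, "wy": 0, "wz": 0}, {"x": 0, "y": -60, "z": -75, "wx": 0, "wy": 0, "wz": 0}, {"x": 0, "y": -80, "z": -95, "wx": 0, "wy": 0, "wz": 0}, {"x": 0, "y": -80, "z": -95, "wx": 0, "wy": 0, "wz": 0}]}}

```text
clock: 32.92
tool_pos: [444.6, 293.3, 85.5]
ee_rot: [0.629, 0.653, 0.304, 0.293]
force: [-0.6, 0.1, 0.5]
opening: 0.003
grip_force: 0.0
```

Run:
```python
from h import *
bot.camera("side"); bot.camera("side"); s=bot.get_state(); print(s["tool_pos"],s["force"])
f,P=cloud("wrist"); save("w10",f)
z=P[...,2]
Y=(P[...,1]>282)&(P[...,1]<312)
for lo,hi in((55,73),(76,103)):
    q=P[(z>lo)&(z<hi)&Y&(P[...,0]>560)&(P[...,0]<640)]; print("tray rear",lo,len(q),np.percentile(q[:,0],[1,5,20,50]).round(1) if len(q) else "")
q=P[(z>114)&(z<121)&Y&(P[...,0]>560)&(P[...,0]<640)]; print("roof front",len(q),np.percentile(q[:,0],[1,5,20,50]).round(1) if len(q) else "")
q=P[(z>62)&(z<72)&(P[...,0]>580)&(P[...,0]<625)&(P[...,1]>200)&(P[...,1]<390)]; print("rear wall y",q[:,1].min(),q[:,1].max())
```

```text
[447.33522148 294.01994855  86.73777198] [ 0.45795    -0.10708357  0.36075282]
tray rear 55 813 [590.2 590.7 591.3 591.9]
tray rear 76 1480 [590.2 590.7 591.3 591.9]
roof front 323 [585.2 585.9 586.5 587.1]
rear wall y 215.15799883449506 389.01724795267535
```

View pics/w10.png

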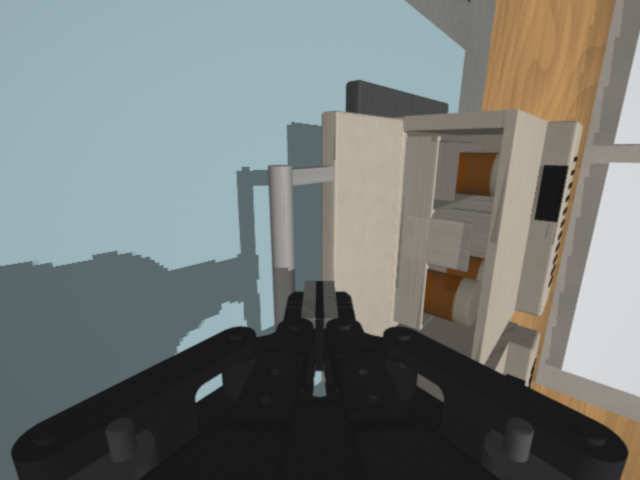

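Tray's rear edge (x≈591) is about 5 mm inside the mouth (x≈586), and the jars inside at (475,175) and (450,295) are upright. Now to shut the left door.

Run:
```python
from h import *
plan([(430,294,160,92.1,-22),(467,294,140,92.1,0),(467,294,46,92.1,0)])
f=lambda t:(584.2-6*np.cos(t)-118*np.sin(t), 50+118*np.cos(t)-6*np.sin(t))
b=f(1.571)
for t in np.arange(1.5,-.01,-.1): print(round(t,2),round(f(t)[0]-b[0],1),round(b[1]-f(t)[1],1))
```

```text
(430, 294, 160, 92.1, -22) -> [  0.8  44.5 -60.8] [28. -0. -0.] rows 3.9
(467, 294, 140, 92.1, 0) -> [-1.4 26.8 32.4] [22.  0.  0.] rows 3.1
(467, 294, 46, 92.1, 0) -> [ 0.  0. 94.] [0. 0. 0.] rows 2.3
1.5 -0.1 -8.4
1.4 0.7 -20.2
1.3 2.7 -31.8
1.2 5.8 -43.2
1.1 10.1 -54.2
1.0 15.5 -64.7
0.9 21.8 -74.7
0.8 29.2 -83.9
0.7 37.4 -92.4
0.6 46.4 -100.0
0.5 56.2 -106.7
0.4 66.5 -112.4
0.3 77.4 -117.0
0.2 88.7 -120.5
0.1 100.2 -122.8
-0.0 112.0 -124.0
```

Emit:
{"fn": "drive_tool", "kwargs": {"moves": [{"x": 1, "y": 44.5, "z": -61, "wx": 28, "wy": 0, "wz": 0}, {"x": 1, "y": 44.5, "z": -61, "wx": 28, "wy": 0, "wz": 0}, {"x": 1, "y": 44.5, "z": -61, "wx": 28, "wy": 0, "wz": 0}, {"x": 1, "y": 44.5, "z": -61, "wx": 28, "wy": 0, "wz": 0}, {"x": 1, "y": 44.5, "z": -61, "wx": 28, "wy": 0, "wz": 0}], "jaw": 0.4}}

```text
clock: 33.48
tool_pos: [431.8, 294.6, 163.0]
ee_rot: [0.682, 0.706, 0.138, 0.13]
force: [0.4, -0.2, -0.7]
opening: 0.299
grip_force: 0.0
```

Emit:
{"fn": "drive_tool", "kwargs": {"moves": [{"x": -1, "y": 27, "z": 32, "wx": 22, "wy": 0, "wz": 0}, {"x": -1, "y": 27, "z": 32, "wx": 22, "wy": 0, "wz": 0}, {"x": -1, "y": 27, "z": 32, "wx": 22, "wy": 0, "wz": 0}, {"x": -1, "y": 27, "z": 32, "wx": 22, "wy": 0, "wz": 0}, {"x": -1, "y": 27, "z": 32, "wx": 22, "wy": 0, "wz": 0}]}}

```text
clock: 33.9
tool_pos: [469.2, 293.5, 139.2]
ee_rot: [0.695, 0.719, -0.001, -0.001]
force: [0.4, -0.3, 0.4]
opening: 0.299
grip_force: 0.0
```

Run:
```python
from h import *
bot.camera("side"); s=bot.get_state(); print(s["tool_pos"],s["opening"])
f,P=cloud("wrist"); z=P[...,2]; m=(z>38)&(z<54)&(P[...,0]<492)&(P[...,0]>440)&(P[...,1]>240)&(P[...,1]<370); q=P[m]; print("bar",len(q),np.percentile(q[:,0],[2,50,98]),q[:,2].max())
plan([(467,294,140,92.1,0),(467,294,46,92.1,0)])
```

```text
[468.47355118 293.59053024 139.17923451] 0.29833443147328353
bar 3376 [462.34028014 469.87355621 489.55533817] 52.19173415074518
(467, 294, 140, 92.1, 0) -> [ 0.3 -0.7 -0.6] [ 0.1  0.  -0.1] rows 0.0
(467, 294, 46, 92.1, 0) -> [ 0.  0. 94.] [0. 0. 0.] rows 2.3
```

Emit:
{"fn": "drive_tool", "kwargs": {"moves": [{"x": 0, "y": -0.5, "z": 25, "wx": 0, "wy": 0, "wz": 0}, {"x": 0, "y": -0.5, "z": 50, "wx": 0, "wy": 0, "wz": 0}, {"x": 0, "y": -0.5, "z": 75, "wx": 0, "wy": 0, "wz": 0}, {"x": 0, "y": -0.5, "z": 94, "wx": 0, "wy": 0, "wz": 0}, {"x": 0, "y": -0.5, "z": 94, "wx": 0, "wy": 0, "wz": 0}]}}

```text
clock: 34.42
tool_pos: [464.3, 293.3, 42.4]
ee_rot: [0.694, 0.72, -0.002, -0.0]
force: [-1.3, -0.5, -0.3]
opening: 0.3
grip_force: 0.0
```

Emit:
{"fn": "drive_tool", "kwargs": {"moves": [{"x": 0, "y": 0, "z": 0, "wx": 0, "wy": 0, "wz": 0}, {"x": 0, "y": 0, "z": 0, "wx": 0, "wy": 0, "wz": 0}, {"x": 0, "y": 0, "z": 0, "wx": 0, "wy": 0, "wz": 0}, {"x": 0, "y": 0, "z": 0, "wx": 0, "wy": 0, "wz": 0}, {"x": 0, "y": 0, "z": 0, "wx": 0, "wy": 0, "wz": 0}], "jaw": 1, "newtons": 25}}

```text
clock: 34.83
tool_pos: [467.7, 294.2, 48.4]
ee_rot: [0.694, 0.72, 0.002, 0.002]
force: [8.8, -4.1, -4.2]
opening: 0.126
grip_force: 28.0
```

Emit:
{"fn": "drive_tool", "kwargs": {"moves": [{"x": 0, "y": 0, "z": -8, "wx": 0, "wy": 0, "wz": 0}, {"x": 0, "y": 1, "z": -20, "wx": 0, "wy": 0, "wz": 0}, {"x": 0, "y": 2.5, "z": -32, "wx": 0, "wy": 0, "wz": 0}, {"x": 0, "y": 6, "z": -43, "wx": 0, "wy": 0, "wz": 0}, {"x": 0, "y": 10, "z": -54, "wx": 0, "wy": 0, "wz": 0}]}}

```text
clock: 35.25
tool_pos: [480.0, 294.6, 102.9]
ee_rot: [0.694, 0.72, 0.005, 0.004]
force: [54.6, 3.7, -33.8]
opening: 0.131
grip_force: 30.4
```

Run:
```python
from h import *
bot.camera("side"); bot.camera("side"); s=bot.get_state(); print(s["tool_pos"],s["force"],s["wrist_torque"],s["opening"])
f,P=cloud("wrist"); save("w11",f)
f,P=cloud("scene"); save("s6",cv2.resize(f[200:400,250:500],(750,600),interpolation=cv2.INTER_CUBIC))
```

```text
[480.90054346 294.62724979 103.95970933] [ 38.65336007   1.82667837 -20.77394065] [ 0.2206671  -5.71888093 -0.00972764] 0.12497600403901328
```

View pics/s6.png

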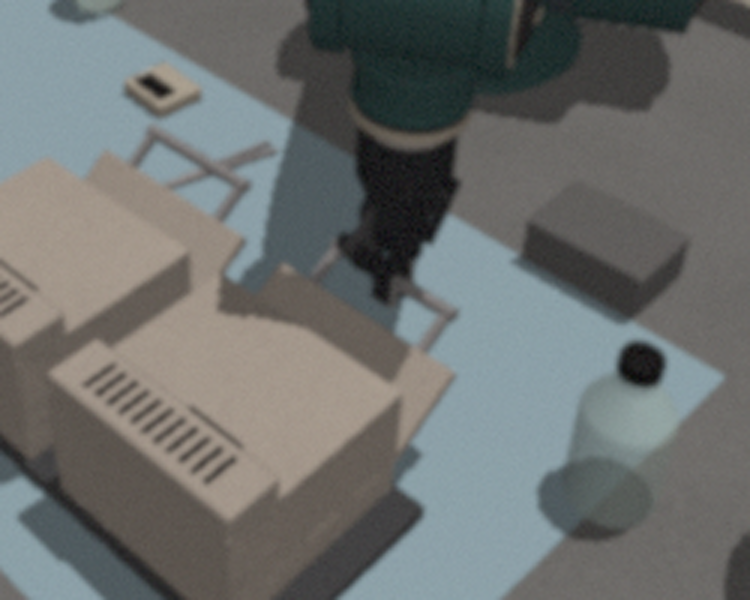

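Crop: the door is part-raised with the bar held between the fingers, and nothing is caught. The force is radial, so I ease inward.

Emit:
{"fn": "drive_tool", "kwargs": {"moves": [{"x": 0, "y": 2, "z": 0, "wx": 0, "wy": 0, "wz": 0}, {"x": 0, "y": 4, "z": 0, "wx": 0, "wy": 0, "wz": 0}, {"x": 0, "y": 5, "z": 0, "wx": 0, "wy": 0, "wz": 0}]}}

```text
clock: 35.7
tool_pos: [480.8, 294.7, 102.2]
ee_rot: [0.694, 0.72, -0.0, -0.0]
force: [-20.3, -6.1, 10.2]
opening: 0.125
grip_force: 31.6
```

Emit:
{"fn": "drive_tool", "kwargs": {"moves": [{"x": 0, "y": 2.5, "z": -5, "wx": 0, "wy": 0, "wz": 0}, {"x": 0, "y": 5.5, "z": -10.5, "wx": 0, "wy": 0, "wz": 0}, {"x": 0, "y": 8.5, "z": -15.5, "wx": 0, "wy": 0, "wz": 0}, {"x": 0, "y": 11.5, "z": -20.5, "wx": 0, "wy": 0, "wz": 0}]}}

```text
clock: 36.03
tool_pos: [492.4, 295.1, 122.2]
ee_rot: [0.694, 0.72, 0.0, 0.0]
force: [1.6, -1.2, -8.2]
opening: 0.129
grip_force: 28.9
```

Emit:
{"fn": "drive_tool", "kwargs": {"moves": [{"x": 0, "y": 7, "z": -9, "wx": 0, "wy": 0, "wz": 0}, {"x": 0, "y": 15.5, "z": -17.5, "wx": 0, "wy": 0, "wz": 0}, {"x": 0, "y": 24.5, "z": -25, "wx": 0, "wy": 0, "wz": 0}, {"x": 0, "y": 34, "z": -32, "wx": 0, "wy": 0, "wz": 0}, {"x": 0, "y": 34, "z": -32, "wx": 0, "wy": 0, "wz": 0}]}}

```text
clock: 36.45
tool_pos: [528.5, 296.5, 155.5]
ee_rot: [0.694, 0.72, 0.002, 0.001]
force: [-4.6, -4.7, 11.3]
opening: 0.127
grip_force: 29.2
```

Emit:
{"fn": "drive_tool", "kwargs": {"moves": [{"x": 0, "y": 10, "z": -5.5, "wx": 0, "wy": 0, "wz": 0}, {"x": 0, "y": 21, "z": -10, "wx": 0, "wy": 0, "wz": 0}, {"x": 0, "y": 32, "z": -13.5, "wx": 0, "wy": 0, "wz": 0}, {"x": 0, "y": 40, "z": -15.5, "wx": 0, "wy": 0, "wz": 0}, {"x": 0, "y": 40, "z": -15.5, "wx": 0, "wy": 0, "wz": 0}]}}

```text
clock: 36.87
tool_pos: [568.0, 298.1, 170.5]
ee_rot: [0.694, 0.72, 0.001, 0.001]
force: [-1.1, -3.0, 10.6]
opening: 0.124
grip_force: 28.2
```

Emit:
{"fn": "drive_tool", "kwargs": {"moves": [{"x": 0, "y": 4, "z": 0, "wx": 0, "wy": 0, "wz": 0}, {"x": 0, "y": 7, "z": 0, "wx": 0, "wy": 0, "wz": 0}, {"x": 0, "y": 10, "z": 0, "wx": 0, "wy": 0, "wz": 0}, {"x": 0, "y": 12, "z": 0, "wx": 0, "wy": 0, "wz": 0}, {"x": 0, "y": 12, "z": 0, "wx": 0, "wy": 0, "wz": 0}]}}

```text
clock: 37.28
tool_pos: [579.4, 298.6, 171.0]
ee_rot: [0.694, 0.72, 0.002, 0.001]
force: [-1.0, -2.5, 11.3]
opening: 0.129
grip_force: 28.8
```

Emit:
{"fn": "drive_tool", "kwargs": {"moves": [{"x": 0, "y": 1, "z": 0, "wx": 0, "wy": 0, "wz": 0}, {"x": 0, "y": 2, "z": 0, "wx": 0, "wy": 0, "wz": 0}, {"x": 0, "y": 2, "z": 0, "wx": 0, "wy": 0, "wz": 0}]}}

```text
clock: 37.53
tool_pos: [580.1, 298.6, 171.0]
ee_rot: [0.694, 0.72, 0.001, -0.0]
force: [-15.1, -4.4, 17.9]
opening: 0.127
grip_force: 29.4
```

Emit:
{"fn": "drive_tool", "kwargs": {"moves": [{"x": 0, "y": 0, "z": 0, "wx": 0, "wy": 0, "wz": 0}, {"x": 0, "y": 0, "z": 0, "wx": 0, "wy": 0, "wz": 0}, {"x": 0, "y": 0, "z": 0, "wx": 0, "wy": 0, "wz": 0}, {"x": 0, "y": 0, "z": 0, "wx": 0, "wy": 0, "wz": 0}], "jaw": 0.1}}

```text
clock: 37.87
tool_pos: [580.7, 298.4, 168.3]
ee_rot: [0.694, 0.72, 0.0, 0.0]
force: [-0.4, 0.2, -0.3]
opening: 0.457
grip_force: 0.0
```

Emit:
{"fn": "drive_tool", "kwargs": {"moves": [{"x": 0, "y": 0, "z": -20, "wx": 0, "wy": 0, "wz": 0}, {"x": 0, "y": 0, "z": -50, "wx": 0, "wy": 0, "wz": 0}, {"x": 0, "y": 0, "z": -75, "wx": 0, "wy": 0, "wz": 0}, {"x": 0, "y": 0, "z": -75, "wx": 0, "wy": 0, "wz": 0}]}}

```text
clock: 38.2
tool_pos: [581.8, 298.9, 249.0]
ee_rot: [0.694, 0.72, 0.003, 0.001]
force: [-0.1, -0.7, 1.0]
opening: 0.452
grip_force: 0.0
```

Run:
```python
from h import *
bot.camera("side"); bot.camera("side"); s=bot.get_state(); print(s["tool_pos"],s["opening"])
f,P=cloud("wrist"); z=P[...,2]
q=P[(z>158)&(z<182)&(P[...,0]>540)&(P[...,0]<620)&(P[...,1]>235)&(P[...,1]<360)]
print("L bar",len(q),np.percentile(q[:,0],[2,50,98]),cv2.minAreaRect(q[:,:2].astype(np.float32))[:2])
for n in("scene",):
    f,P=cloud(n); z=P[...,2]; q=P[(z>105)&(z<135)&(P[...,0]<510)&(P[...,0]>470)&(P[...,1]>10)&(P[...,1]<145)]; print("R bar",len(q),np.median(q,0),q[:,2].max(),np.percentile(q[:,0],[3,97]))
plan([(500,180,245,92.1,0),(494,77,200,92.1,0),(494,77,117,92.1,0)])
```

```text
[581.01297909 298.48599609 244.06408787] 0.45113931122840256
L bar 3568 [574.21471303 580.90756526 587.57233308] ((581.0712890625, 296.92431640625), (12.022272109985352, 123.9601058959961))
R bar 193 [501.26519077  82.71641353 117.73815647] 123.43573965469042 [494.23687744 507.91052885]
(500, 180, 245, 92.1, 0) -> [-115.3  -84.7   -2.9] [-0.1  0.  -0. ] rows 3.4
(494, 77, 200, 92.1, 0) -> [-102.7   -9.8   45. ] [0. 0. 0.] rows 2.7
(494, 77, 117, 92.1, 0) -> [ 0.  0. 83.] [0. 0. 0.] rows 2.0
```

Emit:
{"fn": "drive_tool", "kwargs": {"moves": [{"x": -115, "y": -84, "z": 0, "wx": 0, "wy": 0, "wz": 0}, {"x": -115, "y": -84, "z": 0, "wx": 0, "wy": 0, "wz": 0}, {"x": -115, "y": -84, "z": 0, "wx": 0, "wy": 0, "wz": 0}, {"x": -115, "y": -84, "z": 0, "wx": 0, "wy": 0, "wz": 0}, {"x": -115, "y": -84, "z": 0, "wx": 0, "wy": 0, "wz": 0}]}}

```text
clock: 38.82
tool_pos: [499.1, 178.0, 242.4]
ee_rot: [0.695, 0.719, -0.0, 0.0]
force: [0.5, 0.3, -0.4]
opening: 0.449
grip_force: 0.0
```

Emit:
{"fn": "drive_tool", "kwargs": {"moves": [{"x": -102, "y": -9, "z": 40, "wx": 0, "wy": 0, "wz": 0}, {"x": -102, "y": -9, "z": 40, "wx": 0, "wy": 0, "wz": 0}, {"x": -102, "y": -9, "z": 40, "wx": 0, "wy": 0, "wz": 0}, {"x": -102, "y": -9, "z": 40, "wx": 0, "wy": 0, "wz": 0}, {"x": -102, "y": -9, "z": 40, "wx": 0, "wy": 0, "wz": 0}]}}

```text
clock: 39.23
tool_pos: [495.4, 77.4, 201.7]
ee_rot: [0.695, 0.719, -0.001, -0.001]
force: [0.2, 0.3, 0.7]
opening: 0.453
grip_force: 0.0
```

Run:
```python
from h import *
bot.camera("side"); bot.camera("side"); s=bot.get_state(); print(s["tool_pos"],s["opening"])
f,P=cloud("wrist"); z=P[...,2]
q=P[(z>105)&(z<130)&(P[...,0]>470)&(P[...,0]<515)&(P[...,1]>60)&(P[...,1]<130)]
print("R bar",len(q),np.percentile(q[:,0],[2,50,98]),np.percentile(q[:,2],97),cv2.minAreaRect(q[:,:2].astype(np.float32))[:2])
plan([(496,77,117,92.1,0)])
```

```text
[495.80836793  78.72062143 202.86368221] 0.44794739282046675
R bar 2068 [489.17005665 495.91001782 509.77935461] 121.50239809534472 ((501.5386657714844, 95.00347137451172), (26.220739364624023, 69.97613525390625))
(496, 77, 117, 92.1, 0) -> [-2.   0.1 86.1] [-0. -0.  0.] rows 2.1
```

Emit:
{"fn": "drive_tool", "kwargs": {"moves": [{"x": -2, "y": -0.5, "z": 25, "wx": 0, "wy": 0, "wz": 0}, {"x": -2, "y": -0.5, "z": 50, "wx": 0, "wy": 0, "wz": 0}, {"x": -2, "y": -0.5, "z": 75, "wx": 0, "wy": 0, "wz": 0}, {"x": -2, "y": -0.5, "z": 86, "wx": 0, "wy": 0, "wz": 0}, {"x": -2, "y": -0.5, "z": 86, "wx": 0, "wy": 0, "wz": 0}]}}

```text
clock: 39.8
tool_pos: [494.2, 76.8, 114.8]
ee_rot: [0.694, 0.72, -0.001, -0.001]
force: [-1.2, 0.6, 0.3]
opening: 0.452
grip_force: 0.0
```

Emit:
{"fn": "drive_tool", "kwargs": {"moves": [{"x": 0, "y": 0, "z": 0, "wx": 0, "wy": 0, "wz": 0}, {"x": 0, "y": 0, "z": 0, "wx": 0, "wy": 0, "wz": 0}, {"x": 0, "y": 0, "z": 0, "wx": 0, "wy": 0, "wz": 0}, {"x": 0, "y": 0, "z": 0, "wx": 0, "wy": 0, "wz": 0}, {"x": 0, "y": 0, "z": 0, "wx": 0, "wy": 0, "wz": 0}], "jaw": 1, "newtons": 25}}

```text
clock: 40.22
tool_pos: [495.2, 76.4, 118.8]
ee_rot: [0.694, 0.72, 0.0, -0.0]
force: [-8.2, 1.5, 6.0]
opening: 0.129
grip_force: 25.1
```

Emit:
{"fn": "drive_tool", "kwargs": {"moves": [{"x": 0, "y": 4, "z": -6, "wx": 0, "wy": 0, "wz": 0}, {"x": 0, "y": 9, "z": -11, "wx": 0, "wy": 0, "wz": 0}, {"x": 0, "y": 17, "z": -19.5, "wx": 0, "wy": 0, "wz": 0}, {"x": 0, "y": 26, "z": -27, "wx": 0, "wy": 0, "wz": 0}, {"x": 0, "y": 26, "z": -27, "wx": 0, "wy": 0, "wz": 0}]}}

```text
clock: 40.63
tool_pos: [521.3, 77.4, 148.5]
ee_rot: [0.694, 0.72, -0.0, -0.0]
force: [-20.0, -0.9, 18.7]
opening: 0.13
grip_force: 25.8
```

Emit:
{"fn": "drive_tool", "kwargs": {"moves": [{"x": 0, "y": 9, "z": -7.5, "wx": 0, "wy": 0, "wz": 0}, {"x": 0, "y": 19, "z": -13.5, "wx": 0, "wy": 0, "wz": 0}, {"x": 0, "y": 30, "z": -18, "wx": 0, "wy": 0, "wz": 0}, {"x": 0, "y": 41, "z": -21.5, "wx": 0, "wy": 0, "wz": 0}, {"x": 0, "y": 41, "z": -21.5, "wx": 0, "wy": 0, "wz": 0}]}}

```text
clock: 41.05
tool_pos: [564.0, 79.0, 168.9]
ee_rot: [0.694, 0.72, 0.002, 0.001]
force: [0.5, 2.4, 14.0]
opening: 0.123
grip_force: 26.3
```

Emit:
{"fn": "drive_tool", "kwargs": {"moves": [{"x": 0, "y": 6, "z": -1.5, "wx": 0, "wy": 0, "wz": 0}, {"x": 0, "y": 12, "z": -2.5, "wx": 0, "wy": 0, "wz": 0}, {"x": 0, "y": 17, "z": -3, "wx": 0, "wy": 0, "wz": 0}, {"x": 0, "y": 21, "z": -3.5, "wx": 0, "wy": 0, "wz": 0}, {"x": 0, "y": 21, "z": -3.5, "wx": 0, "wy": 0, "wz": 0}]}}

```text
clock: 41.47
tool_pos: [584.0, 79.7, 171.7]
ee_rot: [0.694, 0.72, 0.001, 0.001]
force: [-1.5, 2.0, 7.5]
opening: 0.129
grip_force: 26.1
```

Emit:
{"fn": "drive_tool", "kwargs": {"moves": [{"x": 0, "y": 1.5, "z": 0, "wx": 0, "wy": 0, "wz": 0}, {"x": 0, "y": 3, "z": 0, "wx": 0, "wy": 0, "wz": 0}, {"x": 0, "y": 4.5, "z": 0, "wx": 0, "wy": 0, "wz": 0}, {"x": 0, "y": 4.5, "z": 0, "wx": 0, "wy": 0, "wz": 0}]}}

```text
clock: 41.8
tool_pos: [588.1, 79.8, 171.8]
ee_rot: [0.694, 0.72, 0.001, 0.001]
force: [-5.5, 2.3, 9.6]
opening: 0.126
grip_force: 26.4
```

Emit:
{"fn": "drive_tool", "kwargs": {"moves": [{"x": 0, "y": 1, "z": 0, "wx": 0, "wy": 0, "wz": 0}, {"x": 0, "y": 2, "z": 0, "wx": 0, "wy": 0, "wz": 0}, {"x": 0, "y": 2, "z": 0, "wx": 0, "wy": 0, "wz": 0}]}}

```text
clock: 42.05
tool_pos: [588.6, 79.8, 171.8]
ee_rot: [0.694, 0.72, -0.001, -0.001]
force: [-23.9, 0.6, 16.6]
opening: 0.128
grip_force: 27.5
```

At the stop. Release, lift away and check.

Emit:
{"fn": "drive_tool", "kwargs": {"moves": [{"x": 0, "y": 0, "z": 0, "wx": 0, "wy": 0, "wz": 0}, {"x": 0, "y": 0, "z": 0, "wx": 0, "wy": 0, "wz": 0}, {"x": 0, "y": 0, "z": 0, "wx": 0, "wy": 0, "wz": 0}, {"x": 0, "y": 0, "z": 0, "wx": 0, "wy": 0, "wz": 0}], "jaw": 0.1}}

```text
clock: 42.38
tool_pos: [589.9, 79.6, 169.7]
ee_rot: [0.694, 0.72, 0.0, 0.0]
force: [0.8, 0.0, -0.4]
opening: 0.447
grip_force: 0.0
```

Emit:
{"fn": "drive_tool", "kwargs": {"moves": [{"x": 0, "y": 0, "z": -20, "wx": 0, "wy": 0, "wz": 0}, {"x": 0, "y": 0, "z": -50, "wx": 0, "wy": 0, "wz": 0}, {"x": 0, "y": 0, "z": -80, "wx": 0, "wy": 0, "wz": 0}, {"x": 0, "y": 0, "z": -100, "wx": 0, "wy": 0, "wz": 0}, {"x": 0, "y": 0, "z": -100, "wx": 0, "wy": 0, "wz": 0}]}}

```text
clock: 42.8
tool_pos: [590.6, 79.6, 274.4]
ee_rot: [0.694, 0.72, 0.002, 0.002]
force: [-0.3, 0.8, 1.6]
opening: 0.449
grip_force: 0.0
```

Emit:
{"fn": "drive_tool", "kwargs": {"moves": [{"x": 40, "y": -110, "z": 0, "wx": 0, "wy": 0, "wz": 0}, {"x": 40, "y": -110, "z": 0, "wx": 0, "wy": 0, "wz": 0}, {"x": 40, "y": -110, "z": 0, "wx": 0, "wy": 0, "wz": 0}, {"x": 40, "y": -110, "z": 0, "wx": 0, "wy": 0, "wz": 0}, {"x": 40, "y": -110, "z": 0, "wx": 0, "wy": 0, "wz": 0}]}}

```text
clock: 43.22
tool_pos: [477.4, 116.0, 269.5]
ee_rot: [0.694, 0.72, 0.001, 0.0]
force: [-0.2, -0.4, 0.1]
opening: 0.449
grip_force: 0.0
```

Run:
```python
from h import *
for i in range(4): bot.camera("side")
s=bot.get_state(); print(s["tool_pos"],s["joint_vel"].round(3))
for n in("wrist","scene","side"):
    f,P=cloud(n); save("end_"+n,f); z=P[...,2]
    for lo in(15,235):
        q=P[(z>160)&(z<180)&(P[...,0]>530)&(P[...,0]<620)&(P[...,1]>lo)&(P[...,1]<lo+130)]
        if len(q)>30: print(n,lo,len(q),np.round(cv2.minAreaRect(q[:,:2].astype(np.float32))[:2],1))
```

```text
[478.91215392 115.24561154 268.69618319] [-0.002  0.004 -0.     0.     0.003  0.002]
wrist 15 2039 [[588.3  96.3]
 [ 12.4  85.9]]
wrist 235 1481 [[582.1 252.7]
 [ 12.8  36. ]]
scene 15 199 [[591.5  78. ]
 [ 12.9 125.3]]
scene 235 280 [[583.7 297.1]
 [ 13.9 124.1]]
side 15 217 [[587.7  79.3]
 [ 13.6 128.8]]
side 235 45 [[582.3 277.5]
 [ 14.9  83.4]]
```

View pics/end_side.png

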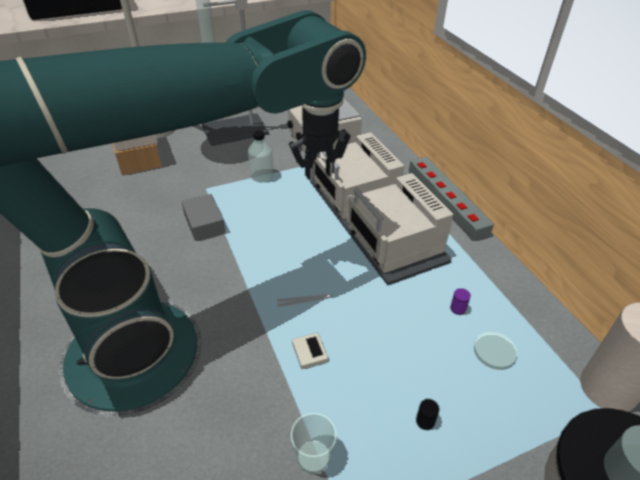

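Side view: both doors are upright, no amber jars remain on the bench, and the bystanders are in place. Both bars are at their stops, so I hand in.

```bash
python3 -c "
from workcell import bot
print(bot.job_done())"
```

```text
the job is handed in; nothing more can be done
None
```

The job is handed in with no verdict shown: the right door was the binding one, so the tray with all three jars upright is home in the left incubator, both doors are shut, and I moved nothing else on the bench.

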